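Lock the centrifuge rotor to its carrying base with the T-key

ROBOT

A 6-joint arm with a two-finger parallel gripper is mounted at the origin on a cart in front of the work surface, level with it; the furniture and walls round the work are solid. World frame = base frame: x ahead of the robot, y to its left, z up, the work surface at z = 0. Lengths are in m, angles in rad, forces in N, time in s.
With the tool pointing down it reaches from about 0.25 to 0.725 m from the base axis. Payload 4 kg.
Tool frame: the origin (TCP) lies midway between the tips of the shut fingers; the grasp point (between the pads) lies bot.tcp_to_grasp behind it (bot.tcp_to_grasp is the distance from the TCP to the grasp point, in m); z points along the fingers, y is the line along which they close (so a half turn about z gives the same grasp; the last joint's range is limited). The gripper opens to 85 mm and grips with 20 to 120 N. Pads are 22 mm wide; open, the fingers measure 114 mm over their backs; the gripper's body (76 mm by 85 mm) begins 54 mm behind the grasp point. The pads swing forward as they close: fully open they stand 13 mm farther back than shut.
Start: joints at [-1.114, 0.241, 0.005, 1.335, 0, 1.571], TCP at [0.221, -0.449, 0.204] pointing down, gripper open.
Joint ranges: [-2.72, 2.72], [-1.05, 1.87], [-1.09, 1.28], [-1.99, 2.15], [-1.42, 1.44], [-3.14, 3.14]. Speed limits (rad/s): [2.79, 2.79, 3.14, 3.14, 3.14, 3.14].

INTERFACE

Orientations are given as a unit quaternion [x, y, z, w].
In Python, from workcell import readout, camera, bot gives the robot as it stands. The module is installed in compiled form; this text tells all that it offers.
- The arm moves only by the tool jog_arm, never from a script. Its argument "motion" is a list of rows, each an object of numbers: "x", "y", "z": the shift along the tool's x, y, z in mm; "spin": the turn about the tool's z in degrees; "fingers": the closure, from -1 (fully open) to 1 (shut). A call has 1 to 8 rows; each row is the pose to reach, as a shift and turn from the pose commanded when the call began, along the tool's axes at that moment; what a row does not reach only later rows make up. A row lasts 1/8 s, in which the tool goes at most 62.5 mm and 10.7 degrees, less where a joint would pass 70% of its speed; a pose out of reach is approached as far as the arm can. A call with a gripper value outside its range is refused whole. The fingers move at their own pace and stop on an object; the grip force is fixed at half the most. Time passes only in rows, so rows that repeat a pose let the fingers close. It gives the time, the measured TCP pose, the force, the opening and the grip force at its end, in the units of the state.
- readout.get_obs(): the state, without advancing time (a new reading comes with each control period).
- camera(name): name is "scene" or "top" or "wrist"; returns a dict with "pixels" (400x640x3 uint8, red, green, blue), "K" (3x3 intrinsics, pixels), "dist" ([k1, k2, p1, p2, k3] as OpenCV has them; the pictures are not rectified), "rvec" (rotation vector, rad) and "tvec" (3), from world to camera coordinates, as OpenCV has them. Camera axes: x right, y down, z forward; pixel columns grow to the right and rows downward; lengths in m; the calibration is good to about 2 mm. A picture is of the moment at which its call begins. There is no depth.
- bot.job_done(): hands the job in; it is judged then, once.
The state is a dict: "clock": time; "joint_pos": joint angles; "joint_vel": joint speeds; "tau": joint torques, N m; "eef_pos": TCP position; "tool_rot": TCP orientation; "ft_force": force on the tool from outside, world axes, zero at the start; "ft_torque": the same for the moment, N m; "grip_width": finger opening in m; "grasp_force": force on a finger pad.
Only numpy, scipy, OpenCV 4.12 (cv2) and the standard library are available. Lean on these libraries where they do the work, as an engineer would, in place of code of your own. Each camera call takes 0.05 s, during which the arm holds its last target. There are 200 camera calls.

TASK

Lock the loaded centrifuge rotor to its carrying base before the cart is wheeled away: take the T-key from its sloping rest, lower it upright into the rotor's hub bore and let go of it there, then take it again by its cross bar from above and turn the tie-down stem at the bottom of the bore clockwise (seen from above) fully to its stop. Afterwards draw the key out of the hub and stand it, foot down, in the steel pot. Never let the key drop down the bore or into the pot, and leave the bottle, the card box and the tape roll where they stand.

Things in the scene. Friction and masses are not known exactly. Their poses are not given: they have to be found in the camera images.
- t_key: loose steel T-key, 200 mm long, 0.3 kg, centre of mass 104 mm from the foot; starts lying in the rest. Origin: centre of the foot end; z runs along the key to the cross bar, y along the bar. From the foot: barrel 28 mm diameter to 80 mm, taper to 90 mm, round rod 14 mm diameter to 184 mm, then the cross bar
- key_foot (a point): the key's origin again. In the foot is a square socket, 16.4 mm wide, 17 mm deep, its sides parallel to the key's x and y
- key_bar (a point): centre of the key's cross bar, 192 mm from the foot; axes as the key's. The bar is 16 mm wide (x), 16 mm high (z, 184 to 200 mm from the foot) and 90 mm long (y)
- key_rest: fixed aluminium rest, base 190x64x8 mm. Origin: centre of its underside; x is level and points from the heel stop to the raised end. The key lies in two open vees, sloping 25 degrees up along +x, foot centre at (-80, 0, 26) mm, cross bar level along y. The vees carry it 35 and 158 mm from the foot; the rod is free from 90 to 148 mm
- rotor: fixed dark round centrifuge rotor, 158 mm diameter, with eight white tube caps round a central bright metal hub, on a square grey plate 170x170 mm. Origin: centre of the plate's underside, on the hub's axis, z up, x and y parallel to the plate's edges. Hub 55 mm diameter, its top 105 mm up; the caps stay below that
- hub_mouth (a point): centre of the hub's top face, 105 mm above the base's underside. From here the bore goes straight down: countersunk from 44 to 33 mm diameter over the first 7 mm, then 33 mm diameter to a flat floor 75 mm below the mouth
- stem_top (a point): top of the stem on the bore's axis, 57 mm below the mouth; its x axis is square to a flat and turns with the stem. Stem: 14 mm square, 18 mm tall, top 5 mm coned. Flats are parallel to the plate's edges at joint value 0. A key fully down stands on the bore's floor; one not in line with the square stops 13 mm higher on the stem's shoulders
- tie_down (a joint): turn of the tie-down stem, rad: 0 fully loose, grows clockwise seen from above, 1.3 (about 75 degrees) at its stop, which is locked. It starts between 0 and 0.3, stays where it is left, and takes about 0.1 N m to turn
- tool_pot: fixed round steel pot, 76 mm outer diameter, 70 mm inner, 95 mm tall, inner floor 6 mm up. Origin: centre of its underside
- bottle_2: bystander: white bottle with a teal label, 61 mm diameter, 197 mm tall; origin at the centre of its underside
- film_box: bystander: white and orange card box 65x113x60 mm; origin at the centre of its underside
- tape_1: bystander: roll of brown tape lying flat, 92 mm diameter, 48 mm tall; origin at the centre of its underside
Things that resemble listed ones, but are neither listed nor needed, are in the scene too. What is shaped like the tool_pot but yellow is not meant.

How it is judged:
On the way, in this order (a step that is already met when the one before it is completed fails the run):
1. the key stands upright in the hub bore, down on the stem or over it, and is let go (horizontal distance between t_key and hub_mouth below 0.006 m and z of t_key in the frame of rotor below 0.05 m and angle between t_key's own z axis and vertical below 0.2 rad and contact force between the fingers and t_key below 0.05 N), for 0.2 s.
2. the tie-down is turned to its stop with the key standing over the stem (value of joint tie_down above 1.2 rad and horizontal distance between t_key and hub_mouth below 0.006 m and z of t_key in the frame of rotor below 0.046 m), for 0.1 s.
At the end, for the whole second after the job is handed in: the tie-down stands at its stop (above 1.2 of 1.3 rad); the T-key stands at rest in the pot, foot down: foot centre within 35 mm of the pot's axis and less than 25 mm above the pot's underside, leaning less than 0.5 rad (value of joint tie_down above 1.2 rad and horizontal distance between t_key and tool_pot below 0.035 m and z of t_key in the frame of tool_pot below 0.025 m and angle between t_key's own z axis and vertical below 0.5 rad and linear speed of t_key below 0.02 m/s); the robot touches nothing.
It fails at once if the bottle is moved by more than 30 mm (distance of bottle_2 from where it was at the start of the episode above 0.03 m).
It fails at once if the card box is moved by more than 30 mm (distance of film_box from where it was at the start of the episode above 0.03 m).
It fails at once if the tape roll is moved by more than 30 mm (distance of tape_1 from where it was at the start of the episode above 0.03 m).
It fails at once if the key drops down the hub bore (moves faster than 0.75 m/s in it) (horizontal distance between t_key and hub_mouth below 0.01 m and z of t_key in the frame of rotor below 0.105 m and linear speed of t_key above 0.75 m/s).
It fails at once if the key drops into the pot (moves faster than 0.75 m/s in it) (horizontal distance between t_key and tool_pot below 0.035 m and z of t_key in the frame of tool_pot below 0.095 m and linear speed of t_key above 0.75 m/s).
It also fails if it takes over 61 s, if anything falls off the work surface, if the arm or the gripper's body presses on something with over 40 N, if the wrist force passes 120 N, or if a joint passes its speed limit or range.

## Working session

There is one attempt and no reset: what is moved stays moved. The work goes in short steps, Python scripts to look and compute and a tool call to move; the robot and the scene stay as the last step left them, time stands still between calls to the robot, and variables do not carry over. Pictures are saved under pics/ and viewed, at most 10 in all, crops included, and the job is handed in when it is done.

Besides the shell and the picture viewer there is one more tool, called by a JSON object that holds its "method" and its "body", one argument or row to a line. jog_arm: Moves the arm, as the interface text tells. Its arguments: {"type":"object","properties":{"motion":{"type":"array"}},"required":["motion"]}

```bash
mkdir -p pics; python3 - <<'E'
from workcell import readout,camera,bot
import cv2,pickle
print(readout.get_obs(), bot.tcp_to_grasp)
d={}
for n in("scene","top","wrist"):
    c=camera(n);d[n]=c;cv2.imwrite(f"pics/{n}0.png",c["pixels"][:,:,::-1])
    print(n,c["K"],c["dist"],c["rvec"],c["tvec"])
pickle.dump(d,open("c0.pkl","wb"))
E
```

```text
{'clock': 0.0, 'joint_pos': array([-1.11395420e+00,  2.41416483e-01,  3.69208969e-03,  1.33518098e+00,
       -2.31071826e-05,  1.57080666e+00]), 'joint_vel': array([-0.0002728 , -0.00124177,  0.00018397, -0.00064987,  0.00141807,
        0.0001721 ]), 'tau': array([ 1.11519639e-03, -3.72322190e+01,  2.52404702e+01,  1.69816188e-02,
        1.54051045e-04,  4.87367629e-06]), 'eef_pos': array([ 0.22024296, -0.4481011 ,  0.202699  ]), 'tool_rot': array([ 9.74025769e-01,  2.26434733e-01, -2.50045227e-04, -1.02451610e-03]), 'ft_force': array([-0.09200081,  0.47536056, -0.10804318]), 'ft_torque': array([ 0.0102177 , -0.00390241, -0.02669037]), 'grasp_force': 0.0, 'grip_width': 0.08553168933804628} 0.0187
scene [[379.15694644   0.         311.15648041]
 [  0.         379.15694644 201.60082636]
 [  0.           0.           1.        ]] [-0.07979736  0.          0.          0.          0.        ] [ 0.720837   -2.53408228  1.25106264] [0.43391494 0.21783268 0.72221587]
top [[421.37296817   0.         318.967535  ]
 [  0.         421.37296817 189.19212835]
 [  0.           0.           1.        ]] [0.00656488 0.         0.         0.         0.        ] [ 2.19162684 -2.14390312  0.15094457] [0.01428232 0.51951884 0.94126674]
wrist [[298.06910195   0.         321.58030288]
 [  0.         298.06910195 197.62143973]
 [  0.           0.           1.        ]] [-0.00568233  0.          0.          0.          0.        ] [-2.44906512  1.52440298  0.22769091] [-0.49899233 -0.03744106  0.37976692]
```

View pics/top0.png

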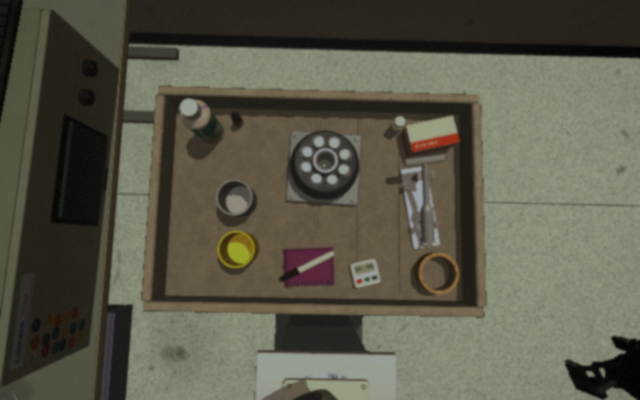

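View pics/scene0.png

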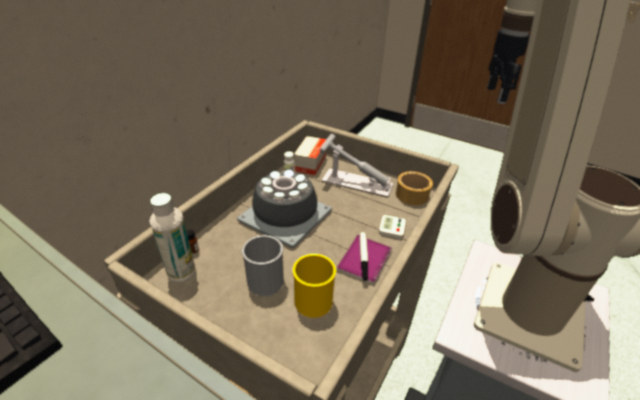

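The top view shows the rotor hub near (326,160), steel pot near (235,197), the yellow pot near (237,250), the rest and key from (405,168) to (440,247), the card box near (432,135), the tape near (438,273) and the bottle near (190,107). The bar end of the key points away from the robot.

```bash
cat > h.py <<'E'
import numpy as np,cv2,pickle
from scipy.spatial.transform import Rotation as R
def ray(c,uv):
    p=cv2.undistortPoints(np.array([[uv]],float),c["K"],np.array(c["dist"]))[0,0]
    M=cv2.Rodrigues(np.array(c["rvec"]))[0]; t=np.array(c["tvec"]).ravel()
    return -M.T@t, M.T@np.array([p[0],p[1],1.])
def at(c,uv,z):
    o,d=ray(c,uv); return o+d*(z-o[2])/d[2]
def proj(c,P):
    return cv2.projectPoints(np.array(P,float).reshape(-1,3),np.array(c["rvec"]),np.array(c["tvec"]),c["K"],np.array(c["dist"]))[0].reshape(-1,2)
def snap(n,f):
    from workcell import camera
    c=camera(n);pickle.dump(c,open(f+".pkl","wb"));cv2.imwrite(f"pics/{f}.png",c["pixels"][:,:,::-1]);return c
def load(f): return pickle.load(open(f+".pkl","rb"))
def tool(dw,obs):  # world shift -> tool shift mm
    return R.from_quat(obs["tool_rot"]).inv().apply(dw)*1000
E
python3 - <<'E'
from h import *
from workcell import readout
d=pickle.load(open("c0.pkl","rb"));c=d["top"]
for n,uv,z in [("hub",(326,160),.105),("pot",(235,197),.095),("yel",(237,249),.095),("rest lo",(425,246),.008),("rest hi",(418,168),.008),("bar",(405,179),.12),("foot",(430,240),.03),("tape",(438,273),.048),("box",(432,130),.06)]:
    print(n,at(c,uv,z).round(3))
o=readout.get_obs();w=d["wrist"];cp,_=ray(w,(320,200));print("cam in tool mm",tool(cp-o["eef_pos"],o)); print(R.from_quat(o["tool_rot"]).as_matrix().round(3)); print("view ctr",at(w,(320,200),0))
E
```

```text
hub [0.574 0.013 0.105]
pot [0.49  0.206 0.095]
yel [0.38  0.197 0.095]
rest lo [ 0.394 -0.225  0.008]
rest hi [ 0.578 -0.21   0.008]
bar [ 0.534 -0.154  0.12 ]
foot [ 0.408 -0.231  0.03 ]
tape [ 0.335 -0.243  0.048]
box [ 0.658 -0.23   0.06 ]
cam in tool mm [ 7.41007925e+01 -6.64953773e-02 -1.70489218e+02]
[[ 0.897  0.441 -0.001]
 [ 0.441 -0.897  0.001]
 [ 0.    -0.002 -1.   ]]
view ctr [ 0.18150068 -0.46449799  0.        ]
```

View pics/wrist0.png

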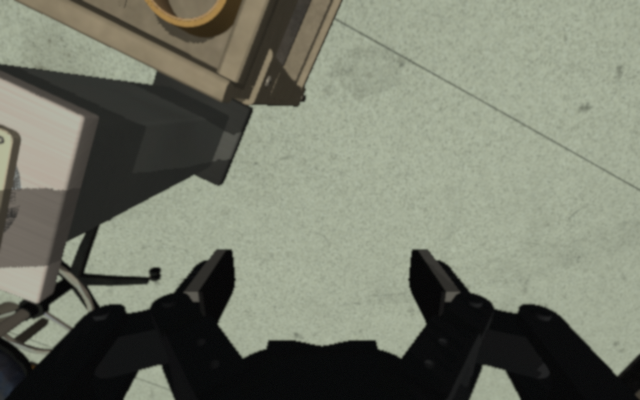

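The wrist view shows open fingers (pads near (222,265) and (425,265)), the tray corner and the tape at upper left. Nothing is near the gripper.

{"method": "jog_arm", "body": {
  "motion": [
    {"x": 0,"y": 0,"z": -60},
    {"x": 50,"y": -17,"z": -110,"spin": 5},
    {"x": 100,"y": -34,"z": -120,"spin": 10},
    {"x": 155,"y": -52,"z": -120,"spin": 15},
    {"x": 210,"y": -70,"z": -120,"spin": 20},
    {"x": 260,"y": -87,"z": -120,"spin": 21},
    {"x": 307,"y": -103,"z": -120,"spin": 21},
    {"x": 307,"y": -103,"z": -120,"spin": 21}
  ]
}}

```text
validation failed for argument at $.mo...
```

```bash
python3 - <<'E'
from h import *
from workcell import readout
c=snap("wrist","w1");o=readout.get_obs();print(o["eef_pos"],o["tool_rot"],o["clock"])
cv2.imwrite("pics/w1b.png",cv2.resize(c["pixels"][:,:,::-1],(800,500),interpolation=cv2.INTER_CUBIC))
E
```

```text
[ 0.22037243 -0.44834506  0.20302897] [ 9.74027587e-01  2.26428388e-01 -1.37968535e-04 -6.53102235e-04] 0.2
```

View pics/w1b.png

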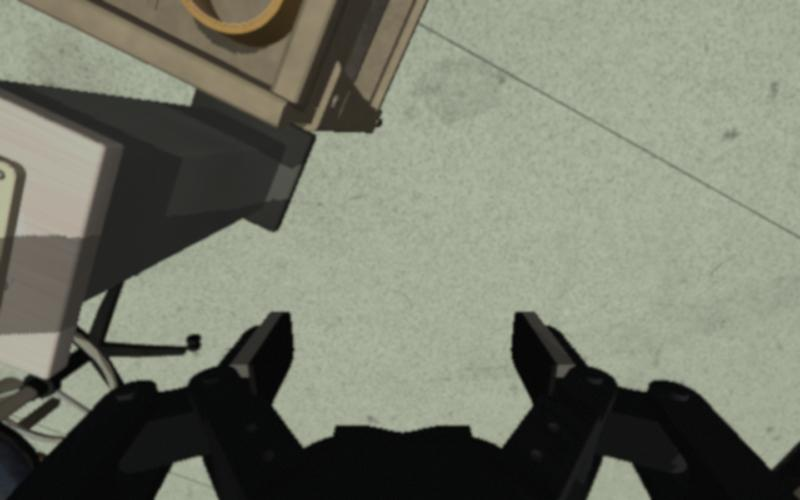

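The move was refused, so this is the same view as before. Each row probably needs all five keys.

{"method": "jog_arm", "body": {
  "motion": [
    {"x": 0,"y": 0,"z": -60,"spin": 0,"fingers": -1},
    {"x": 50,"y": -17,"z": -110,"spin": 5,"fingers": -1},
    {"x": 100,"y": -34,"z": -120,"spin": 10,"fingers": -1},
    {"x": 155,"y": -52,"z": -120,"spin": 15,"fingers": -1},
    {"x": 210,"y": -70,"z": -120,"spin": 20,"fingers": -1},
    {"x": 260,"y": -87,"z": -120,"spin": 21,"fingers": -1},
    {"x": 307,"y": -103,"z": -120,"spin": 21,"fingers": -1},
    {"x": 307,"y": -103,"z": -120,"spin": 21,"fingers": -1}
  ]
}}

```text
clock: 1.2
eef_pos: [0.4524, -0.2184, 0.3228]
tool_rot: [0.999, 0.048, -0.0, -0.0]
ft_force: [-0.4, -0.5, -0.5]
grip_width: 0.0854
grasp_force: 0.0
```

```bash
python3 - <<'E'
from h import *
from workcell import readout
c=snap("wrist","w1");o=readout.get_obs();print(o["eef_pos"],o["tool_rot"],o["clock"])
cv2.imwrite("pics/w1b.png",cv2.resize(c["pixels"][:,:,::-1],(800,500),interpolation=cv2.INTER_CUBIC))
E
```

```text
[ 0.45121517 -0.2197154   0.32300916] [ 9.98901804e-01  4.68477950e-02 -6.69105174e-04 -1.50087033e-04] 1.25
```

View pics/w1b.png

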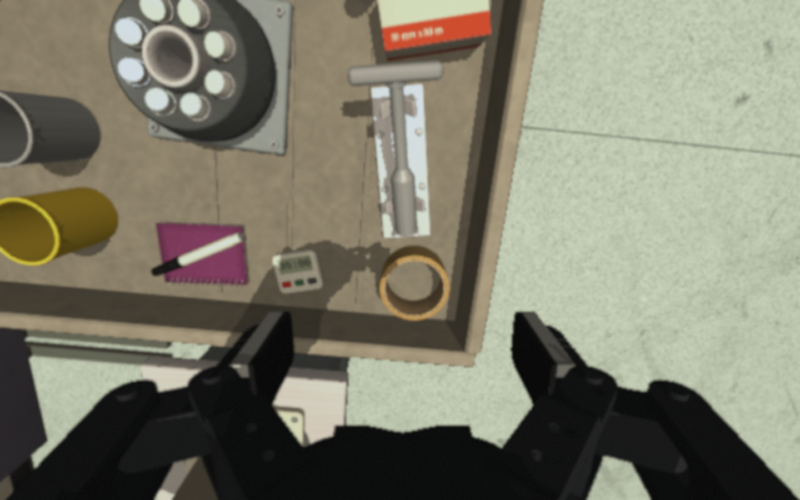

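The wrist view (at 1.25x) shows the bar from (349,75) to (442,71), the rod joining the taper at (402,172), the foot at (405,233), and the rest base corners near (384,238), (430,234), (422,84) and (372,88). The hub mouth is near (171,54), and the plate corners are near (284,153) and (149,134). The gap from bar to card box is narrow.

```bash
python3 - <<'E'
from h import *
from scipy.optimize import least_squares
c=load("w1");s=1.25
a=np.radians(25);key=lambda l,y:np.array([-.080+l*np.cos(a),y,.026+l*np.sin(a)])
L=[key(.192,.045),key(.192,-.045),key(.085,0),[-.095,.032,.008],[-.095,-.032,.008],[.095,-.032,.008]]
P=np.array([(349,75),(442,71),(402,172),(384,238),(430,234),(422,84)])/s
def res(q):
    Rz=R.from_euler("z",q[2]).as_matrix();return (proj(c,np.array(L)@Rz.T+[q[0],q[1],0])-P).ravel()
r=least_squares(res,[.49,-.22,.05],loss="soft_l1");q=r.x;print("rest",q,np.degrees(q[2]));print(res(q).reshape(-1,2).round(1))
Rz=R.from_euler("z",q[2]).as_matrix()
for l in (0,.125,.137,.192): print(l,(Rz@key(l,0)+[q[0],q[1],0]).round(4))
for n,uv,z in [("hub",(171,54),.105),("plate br",(284,153),.008),("plate bl",(149,134),.008),("plate tr",(291,2),.008),("pot",(2,128),.095),("box lo",(384,52),.06),("box lo2",(490,38),.06),("tape",(414,284),.048)]: print(n,at(c,np.array(uv)/s,z).round(4))
t=pickle.load(open("c0.pkl","rb"))["top"]
print(proj(t,[Rz@key(.192,y)+[q[0],q[1],0] for y in(.045,-.045)]))
E
```

```text
rest [ 0.48830516 -0.21432953  0.16230585] 9.299439960512894
[[-0.8  1.1]
 [ 0.4 -1.2]
 [-0.  -0.2]
 [-0.9  0.4]
 [ 0.2  1.2]
 [ 1.  -0.7]]
0 [ 0.4094 -0.2273  0.026 ]
0.125 [ 0.5212 -0.209   0.0788]
0.137 [ 0.5319 -0.2072  0.0839]
0.192 [ 0.5811 -0.1991  0.1071]
hub [0.5778 0.0134 0.105 ]
plate br [ 0.4892 -0.0643  0.008 ]
plate bl [0.4964 0.1043 0.008 ]
plate tr [ 0.6577 -0.0712  0.008 ]
pot [0.4936 0.1985 0.095 ]
box lo [ 0.6068 -0.1841  0.06  ]
box lo2 [ 0.6305 -0.2928  0.06  ]
tape [ 0.3438 -0.244   0.048 ]
[[404.0513434  161.63358749]
 [445.0509027  155.98396243]]
```

{"method": "jog_arm", "body": {
  "motion": [
    {"x": 40,"y": -3,"z": 40,"spin": -4,"fingers": -1},
    {"x": 78,"y": -5,"z": 90,"spin": -4,"fingers": -1},
    {"x": 78,"y": -5,"z": 150,"spin": -4,"fingers": -1},
    {"x": 78,"y": -5,"z": 195,"spin": -4,"fingers": -1},
    {"x": 78,"y": -5,"z": 195,"spin": -4,"fingers": -1},
    {"x": 78,"y": -5,"z": 195,"spin": -4,"fingers": -1}
  ]
}}

```text
clock: 2.0
eef_pos: [0.5286, -0.2103, 0.1307]
tool_rot: [0.997, 0.079, 0.001, 0.001]
ft_force: [0.4, -0.2, 0.8]
grip_width: 0.0854
grasp_force: 0.0
```

```bash
python3 - <<'E'
from h import *
from workcell import readout
c=snap("wrist","w2");o=readout.get_obs();print(o["eef_pos"],R.from_quat(o["tool_rot"]).as_matrix()[:,0],tool(np.array([.5283,-.2078,.072])-o["eef_pos"],o))
E
```

```text
[ 0.52934512 -0.21034709  0.13155358] [0.98739315 0.15823108 0.0042068 ] [-0.87944284 -2.83588278 59.54320577]
```

View pics/w2.png

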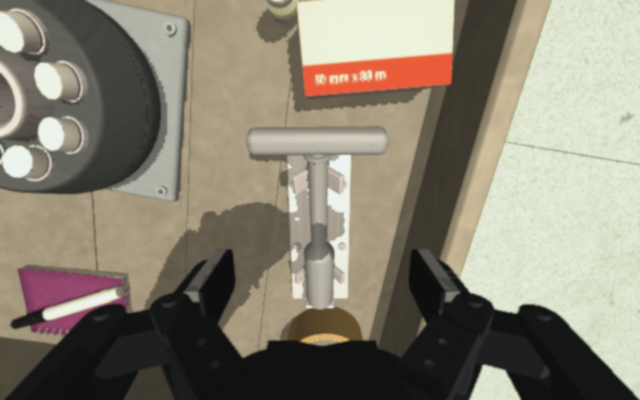

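The key is in line with the picture's columns. Its bar centre is near (317,140), the rod near (319,210) and the taper near (319,245).

```bash
python3 - <<'E'
from h import *
from workcell import readout
c=load("w2");o=readout.get_obs()
for n,uv,z in [("bar",(317,140),.109),("rod",(319,205),.085),("taperstart",(319,248),.064),("foot",(320,303),.03)]:
    p=at(c,uv,z);print(n,p.round(4),tool(p-o["eef_pos"],o).round(1))
E
```

```text
bar [ 0.5818 -0.1987  0.109 ] [53.5 -3.2 22.8]
rod [ 0.5311 -0.2078  0.085 ] [ 2.  -2.3 46.6]
taperstart [ 0.4852 -0.2149  0.064 ] [-44.6  -2.6  67.4]
foot [ 0.4051 -0.2284  0.03  ] [-125.9   -2.1  101. ]
```

{"method": "jog_arm", "body": {
  "motion": [
    {"x": 0,"y": -2.5,"z": 30,"spin": 0,"fingers": -1},
    {"x": 0,"y": -2.5,"z": 59,"spin": 0,"fingers": -1},
    {"x": 0,"y": -2.5,"z": 59,"spin": 0,"fingers": 1},
    {"x": 0,"y": -2.5,"z": 59,"spin": 0,"fingers": 1},
    {"x": 0,"y": -2.5,"z": 59,"spin": 0,"fingers": 1},
    {"x": 0,"y": -2.5,"z": 59,"spin": 0,"fingers": 1},
    {"x": 0,"y": -2.5,"z": 59,"spin": 0,"fingers": 1}
  ]
}}

```text
clock: 2.92
eef_pos: [0.5278, -0.2065, 0.0702]
tool_rot: [0.997, 0.08, 0.0, 0.0]
ft_force: [-0.4, -0.4, 0.6]
grip_width: -0.0001
grasp_force: 0.0
```

```bash
python3 - <<'E'
from h import *
c=snap("wrist","w3");s=snap("scene","s3")
cv2.imwrite("pics/m3.png",np.vstack([c["pixels"][100:400,140:500],cv2.resize(s["pixels"][110:260,260:440],(360,300),interpolation=cv2.INTER_CUBIC)])[:,:,::-1])
E
```

```text
(no output)
```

View pics/m3.png

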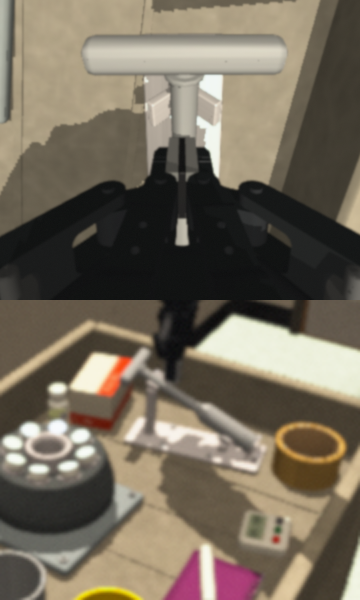

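The wrist crop shows the bar at (182,55) and the rod running under the shut fingers near (182,150). The scene crop shows the key still in its rest. I'll project where the TCP and the rod should appear.

```bash
python3 - <<'E'
from h import *
from workcell import readout
c=load("w3");o=readout.get_obs();T=R.from_quat(o["tool_rot"]);print(o["eef_pos"],o["joint_pos"])
for n,v in [("tcp",(0,0,0)),("grasp",(0,0,-18.7)),("-40",(0,0,-40)),("x11tip",(11,0,0)),("x11 g",(11,0,-18.7)),("x11 -40",(11,0,-40))]:
    print(n,(proj(c,o["eef_pos"]+T.apply(np.array(v)/1e3))[0]-[140,100]).round())
B=np.array([.5818,-.1987,.109]);u=np.array([np.cos(.16)*np.cos(np.radians(25)),np.sin(.16)*np.cos(np.radians(25)),np.sin(np.radians(25))])
for l in (.192,.17,.145,.133,.12,.09,.0): print(l,(B+u*(l-.192)).round(4),(proj(c,B+u*(l-.192))[0]-[140,100]).round())
E
```

```text
[ 0.52752937 -0.20640644  0.069781  ] [-3.72954444e-01  4.59852431e-01 -3.94207780e-02  1.07132550e+00
 -6.02938125e-06  2.60853138e+00]
tcp [182. 133.]
grasp [182. 146.]
-40 [182. 165.]
x11tip [182. 116.]
x11 g [182. 128.]
x11 -40 [182. 145.]
0.192 [ 0.5818 -0.1987  0.109 ] [184.  54.]
0.17 [ 0.5621 -0.2019  0.0997] [184.  91.]
0.145 [ 0.5397 -0.2055  0.0891] [183. 126.]
0.133 [ 0.529  -0.2072  0.0841] [183. 140.]
0.12 [ 0.5174 -0.2091  0.0786] [183. 154.]
0.09 [ 0.4905 -0.2134  0.0659] [183. 182.]
0.0 [ 0.41   -0.2264  0.0279] [183. 239.]
```

```bash
python3 - <<'E'
from h import *
c=load("w3");t=snap("top","t3");s=load("s3")
a=cv2.resize(c["pixels"][215:335,260:380],(560,560),interpolation=cv2.INTER_CUBIC)
b=cv2.resize(s["pixels"][130:200,315:375],(240,280),interpolation=cv2.INTER_CUBIC)
d=cv2.resize(t["pixels"][150:220,390:450],(240,280),interpolation=cv2.INTER_CUBIC)
cv2.imwrite("pics/m4.png",np.hstack([a,np.vstack([b,d])])[:,:,::-1])
c=load("w2");o=np.array([.52934512,-.21034709,.13155358]);T=R.from_quat([.997,.079,.001,.001])
for z in(0,-13,-20,-28,-40):print(z,proj(c,[o+T.apply(np.array([x,y,z])/1e3) for x in(11,-11) for y in(42.5,-42.5)]).round().tolist())
E
```

```text
0 [[392.0, 215.0], [252.0, 215.0], [390.0, 248.0], [254.0, 248.0]]
-13 [[397.0, 223.0], [247.0, 223.0], [395.0, 258.0], [249.0, 258.0]]
-20 [[401.0, 228.0], [244.0, 228.0], [398.0, 264.0], [247.0, 264.0]]
-28 [[404.0, 234.0], [240.0, 234.0], [401.0, 272.0], [243.0, 271.0]]
-40 [[411.0, 244.0], [233.0, 244.0], [407.0, 284.0], [237.0, 284.0]]
```

View pics/m4.png

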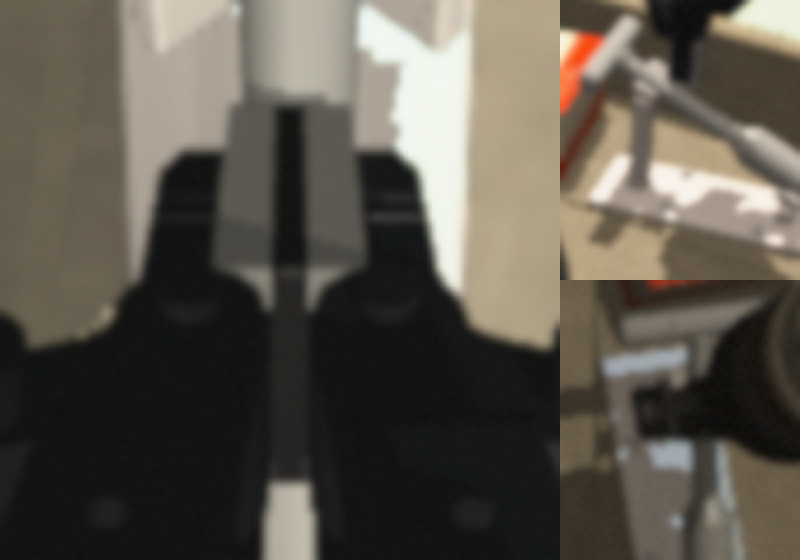

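The crop shows the shut fingertips lying over the rod with nothing between them, so the tips are higher than I assumed. In the scene image the tip is near (346,150); I'll check this height in that independent view.

```bash
python3 - <<'E'
from h import *
c=load("s3");o=np.array([.5275,-.2064,.0698])
for z in(0,10,20,27,35):print("tip+",z,proj(c,o+[0,0,z/1e3])[0].round(1))
B=np.array([.5818,-.1987,.109]);u=np.array([np.cos(.16)*np.cos(np.radians(25)),np.sin(.16)*np.cos(np.radians(25)),np.sin(np.radians(25))])
for l in (.192,.133,.09,.0): print(l,proj(c,B+u*(l-.192))[0].round(1))
# dark-pixel column profile of the finger in scene
g=cv2.cvtColor(c["pixels"],cv2.COLOR_RGB2GRAY)
for r in range(136,160,2):print(r,g[r,330:362:2])
E
```

```text
tip+ 0 [344.8 158.7]
tip+ 10 [345.  155.5]
tip+ 20 [345.3 152.3]
tip+ 27 [345.5 150.1]
tip+ 35 [345.7 147.4]
0.192 [326.6 141.8]
0.133 [344.8 153.9]
0.09 [358.  162.7]
0.0 [385.6 181.1]
136 [190 192 139  68  35  14  16  16  13  16  23  90 162 179 193 208]
138 [199 169 103  66  49  27  22  19  16  18  33  78 110 134 154 169]
140 [180 122  70  63  62  55  41  18  16  36  55  62  67  73  85 105]
142 [163 123  70  63  62  63  50  19  20  49  63  62  62  63  65  66]
144 [136 142 119  88 111  86  52  17  21  52  61  61  66  63  65  67]
146 [ 92 132 158 168 190 164  78  20  20  52  62  60  62  65  64  65]
148 [ 65  83 124 158 183 181  89  23  26  54  59  59  61  63  63  64]
150 [ 63  79 138 140 146 163 116  64  49  65  60  61  63  65  65  65]
152 [ 62  73 125 153 138 124 129 108  87  69  63  63  63  63  64  64]
154 [ 73  79 116 118 106  78  90 105 110  96  74  64  62  64  63  62]
156 [106  92 103 106  82  65  65  77  97 111 105  86  67  62  63  64]
158 [155 129  97  91  85  82  74  66  72  88 108 112 101  82  65  62]
```

The tip ends at row 150, about 25 mm above the reported TCP. I'll open, go 24 mm lower and close again.

{"method": "jog_arm", "body": {
  "motion": [
    {"x": 0,"y": 0,"z": 0,"spin": 0,"fingers": -1},
    {"x": 0,"y": 0,"z": 0,"spin": 0,"fingers": -1},
    {"x": 0,"y": 0,"z": 12,"spin": 0,"fingers": -1},
    {"x": 0,"y": 0,"z": 24,"spin": 0,"fingers": -1},
    {"x": 0,"y": 0,"z": 24,"spin": 0,"fingers": 1},
    {"x": 0,"y": 0,"z": 24,"spin": 0,"fingers": 1},
    {"x": 0,"y": 0,"z": 24,"spin": 0,"fingers": 1},
    {"x": 0,"y": 0,"z": 24,"spin": 0,"fingers": 1}
  ]
}}

```text
clock: 4.08
eef_pos: [0.528, -0.2077, 0.0463]
tool_rot: [0.997, 0.08, 0.0, 0.001]
ft_force: [-0.5, -3.8, 0.3]
grip_width: 0.0117
grasp_force: 58.5
```

{"method": "jog_arm", "body": {
  "motion": [
    {"x": 0,"y": 0,"z": 0,"spin": 0,"fingers": -1},
    {"x": 0,"y": 0,"z": 0,"spin": 0,"fingers": -1},
    {"x": 0,"y": 0,"z": 11,"spin": 0,"fingers": -1},
    {"x": 0,"y": 0,"z": 11,"spin": 0,"fingers": 1},
    {"x": 0,"y": 0,"z": 11,"spin": 0,"fingers": 1},
    {"x": 0,"y": 0,"z": 11,"spin": 0,"fingers": 1},
    {"x": 0,"y": 0,"z": 11,"spin": 0,"fingers": 1}
  ]
}}

```text
clock: 4.95
eef_pos: [0.5278, -0.2078, 0.035]
tool_rot: [0.997, 0.08, 0.0, 0.001]
ft_force: [-0.3, -4.6, -0.4]
grip_width: 0.0124
grasp_force: 58.4
```

{"method": "jog_arm", "body": {
  "motion": [
    {"x": 0,"y": 0,"z": -20,"spin": 0,"fingers": 1},
    {"x": 0,"y": 0,"z": -45,"spin": 0,"fingers": 1},
    {"x": 0,"y": 0,"z": -75,"spin": 0,"fingers": 1},
    {"x": 0,"y": 0,"z": -110,"spin": 0,"fingers": 1},
    {"x": 0,"y": 0,"z": -150,"spin": 0,"fingers": 1},
    {"x": 0,"y": 0,"z": -180,"spin": 0,"fingers": 1},
    {"x": 0,"y": 0,"z": -180,"spin": 0,"fingers": 1}
  ]
}}

```text
clock: 5.82
eef_pos: [0.5289, -0.2065, 0.2168]
tool_rot: [0.997, 0.08, 0.002, 0.001]
ft_force: [0.6, -0.1, -3.6]
grip_width: 0.0122
grasp_force: 58.7
```

```bash
python3 - <<'E'
from h import *
w=snap("wrist","w5");s=snap("scene","s5")
cv2.imwrite("pics/m5.png",np.hstack([w["pixels"][80:380,140:500],cv2.resize(s["pixels"][60:210,260:460],(400,300),interpolation=cv2.INTER_CUBIC)])[:,:,::-1])
E
```

```text
(no output)
```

View pics/m5.png

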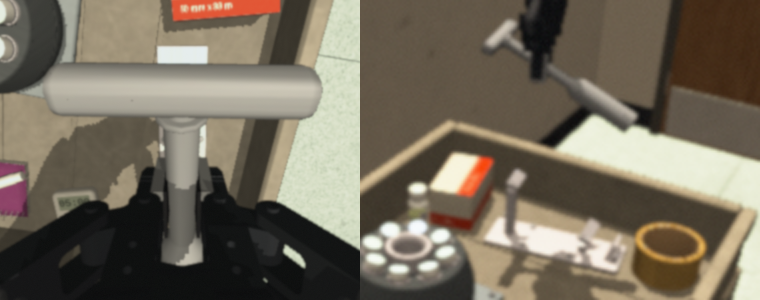

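The wrist crop shows the bar at (182,90), still at about 25°, and the scene crop shows the key held in mid-air at the rod. The grip is deeper on the fingers than I want, because the palm would limit the tilting. I'll put the key back in the rest and regrip 13 mm higher.

{"method": "jog_arm", "body": {
  "motion": [
    {"x": 0,"y": 0,"z": 50,"spin": 0,"fingers": 1},
    {"x": 0,"y": 0,"z": 100,"spin": 0,"fingers": 1},
    {"x": 0,"y": 0,"z": 145,"spin": 0,"fingers": 1},
    {"x": 0,"y": 0,"z": 170,"spin": 0,"fingers": 1},
    {"x": 0,"y": 0,"z": 180,"spin": 0,"fingers": 1},
    {"x": 0,"y": 0,"z": 180,"spin": 0,"fingers": 1}
  ]
}}

```text
clock: 6.68
eef_pos: [0.5277, -0.2074, 0.0351]
tool_rot: [0.997, 0.079, 0.0, 0.001]
ft_force: [-0.6, -1.6, 9.4]
grip_width: 0.0122
grasp_force: 61.3
```

{"method": "jog_arm", "body": {
  "motion": [
    {"x": 0,"y": 0,"z": 0,"spin": 0,"fingers": -1},
    {"x": 0,"y": 0,"z": 0,"spin": 0,"fingers": -1},
    {"x": 2,"y": 0,"z": -13,"spin": 0,"fingers": -1},
    {"x": 2,"y": 0,"z": -13,"spin": 0,"fingers": 1},
    {"x": 2,"y": 0,"z": -13,"spin": 0,"fingers": 1},
    {"x": 2,"y": 0,"z": -13,"spin": 0,"fingers": 1},
    {"x": 2,"y": 0,"z": -13,"spin": 0,"fingers": 1}
  ]
}}

```text
clock: 7.55
eef_pos: [0.5296, -0.2072, 0.0477]
tool_rot: [0.997, 0.08, 0.0, 0.001]
ft_force: [-0.6, -3.6, -0.3]
grip_width: 0.0121
grasp_force: 58.5
```

{"method": "jog_arm", "body": {
  "motion": [
    {"x": 0,"y": 0,"z": -50,"spin": 0,"fingers": 1},
    {"x": 0,"y": 0,"z": -110,"spin": -10,"fingers": 1},
    {"x": -15,"y": -30,"z": -150,"spin": -20,"fingers": 1},
    {"x": -40,"y": -75,"z": -150,"spin": -30,"fingers": 1},
    {"x": -65,"y": -120,"z": -150,"spin": -40,"fingers": 1},
    {"x": -92,"y": -165,"z": -150,"spin": -50,"fingers": 1},
    {"x": -120,"y": -210,"z": -150,"spin": -60,"fingers": 1},
    {"x": -143,"y": -245,"z": -150,"spin": -70,"fingers": 1}
  ]
}}

```text
clock: 8.55
eef_pos: [0.3467, 0.0146, 0.1969]
tool_rot: [0.769, 0.64, -0.0, -0.001]
ft_force: [1.5, 0.6, -2.1]
grip_width: 0.0112
grasp_force: 59.1
```

{"method": "jog_arm", "body": {
  "motion": [
    {"x": 0,"y": 0,"z": 0,"spin": -10,"fingers": 1},
    {"x": 0,"y": 0,"z": 0,"spin": -20,"fingers": 1},
    {"x": 0,"y": 0,"z": 0,"spin": -30,"fingers": 1},
    {"x": 0,"y": 0,"z": 0,"spin": -40,"fingers": 1},
    {"x": 0,"y": 0,"z": 0,"spin": -50,"fingers": 1},
    {"x": 0,"y": 0,"z": 0,"spin": -60,"fingers": 1},
    {"x": 0,"y": 0,"z": 0,"spin": -70,"fingers": 1},
    {"x": 0,"y": 0,"z": 0,"spin": -80,"fingers": 1}
  ]
}}

```text
clock: 9.55
eef_pos: [0.3481, 0.0134, 0.1969]
tool_rot: [0.178, 0.984, 0.0, -0.001]
ft_force: [1.1, -0.2, -2.9]
grip_width: 0.0116
grasp_force: 59.3
```

{"method": "jog_arm", "body": {
  "motion": [
    {"x": 0,"y": 0,"z": 0,"spin": -10,"fingers": 1},
    {"x": 0,"y": 0,"z": 0,"spin": -20.5,"fingers": 1},
    {"x": 0,"y": 0,"z": 0,"spin": -20.5,"fingers": 1},
    {"x": 0,"y": 0,"z": 0,"spin": -20.5,"fingers": 1}
  ]
}}

```text
clock: 10.05
eef_pos: [0.3487, 0.0131, 0.1973]
tool_rot: [0.004, 1.0, 0.0, -0.001]
ft_force: [0.9, 0.4, -3.0]
grip_width: 0.0112
grasp_force: 59.2
```

```bash
python3 - <<'E'
from h import *
from workcell import readout
o=readout.get_obs();print(o["eef_pos"],o["joint_pos"],R.from_quat(o["tool_rot"]).as_matrix().round(3),o["ft_force"],o["ft_torque"])
s=snap("scene","s6");w=snap("wrist","w6")
for n,l in [("rotor c",(0.576,.013))]:
  for z in(.0,.05,.105):print(z,proj(s,[[*l,z],[l[0]-.079,l[1],z]]).round())
E
```

```text
[0.34873648 0.01312016 0.19727808] [ 3.72389619e-02 -5.71543249e-02 -3.44666530e-01  1.28430194e+00
  3.84910686e-04  4.54724991e-02] [[-1.     0.008 -0.001]
 [ 0.008  1.     0.   ]
 [ 0.001  0.    -1.   ]] [ 0.94779344  0.39761504 -2.98072625] [-0.01509222  0.07053615 -0.00774041]
0.0 [[285. 216.]
 [312. 227.]]
0.05 [[285. 200.]
 [313. 211.]]
0.105 [[284. 181.]
 [313. 192.]]
```

```bash
cat >> h.py <<'E'
def bar(c,lo=110,hi=215,minw=120):
    p=c["pixels"].astype(int); g=p.mean(2); m=((g>lo)&(g<hi)&(p.max(2)-p.min(2)<24)).astype(np.uint8)
    m=cv2.morphologyEx(m,cv2.MORPH_OPEN,np.ones((5,60),np.uint8))
    n,lab,st,ce=cv2.connectedComponentsWithStats(m)
    return [(st[i].tolist(),ce[i].round(1).tolist()) for i in range(1,n) if st[i][2]>minw]
E
python3 - <<'E'
from h import *
for f in("w2","w3","w5","w6"):print(f,bar(load(f)))
E
```

```text
w2 [([248, 127, 141, 28, 3766], [318.1, 140.6])]
w3 [([223, 134, 205, 43, 8119], [324.5, 154.5])]
w5 [([165, 146, 299, 51, 13636], [322.1, 170.9])]
w6 [([201, 149, 245, 42, 8108], [311.5, 170.2])]
```

{"method": "jog_arm", "body": {
  "motion": [
    {"x": 0,"y": 0,"z": 50,"spin": 0,"fingers": 1},
    {"x": 0,"y": 0,"z": 100,"spin": 0,"fingers": 1},
    {"x": 0,"y": 0,"z": 132,"spin": 0,"fingers": 1},
    {"x": -10,"y": 0,"z": 132,"spin": 0,"fingers": 1},
    {"x": -20,"y": 0,"z": 132,"spin": 0,"fingers": 1},
    {"x": -30,"y": 0,"z": 114,"spin": 0,"fingers": 1},
    {"x": -43,"y": 0,"z": 98,"spin": 0,"fingers": 1},
    {"x": -43,"y": 0,"z": 98,"spin": 0,"fingers": 1}
  ]
}}

```text
clock: 11.15
eef_pos: [0.3938, 0.0139, 0.1021]
tool_rot: [0.002, 1.0, 0.001, 0.001]
ft_force: [-2.7, 2.7, -2.6]
grip_width: 0.0112
grasp_force: 58.4
```

```bash
python3 - <<'E'
from h import *
c=snap("wrist","w7");print(bar(c),bar(c,90,225))
g=c["pixels"].mean(2).astype(int)
for r in(120,150,170,190,210):print(r,g[r,150:500:10])
E
```

```text
[([190, 149, 271, 51, 10309], [311.2, 176.8])] [([190, 147, 271, 57, 13241], [324.5, 175.3])]
120 [165 164 243 246 247 247 247 229 236 165 149 160 164 163 114 110 128 127
  80  75  75  74  73  95  18  25  19  54  96  97  98 103 162 157 159]
150 [167 165 158 244 178 125 125 122 120 118 118 116 114 112 107 105 101  89
  83  87  92  92  75  73  72  73  71  64 156 156 164 170 166 164 158]
170 [163 163 171 163 190 208 207 206 205 203 187 199 199 197 195 193 145 124
 123 122 120 119 118 117 116 114 113 111 111 110 108 158 164 152  83]
190 [163 165 159 162 166 183 189 190 191 192 192 193 194 195 196 116 114 115
 115 117 116 116 118 118 119 120 122 123 124 125 124 159 166 136  91]
210 [160 163 162 164 161 163 165 164 164 144 161 157 159 162 164 165 107 107
 110  95  95 163 159 164 162 160 159 161 156 156 160 160 156 159 159]
```

{"method": "jog_arm", "body": {
  "motion": [
    {"x": -10,"y": 0,"z": -12,"spin": 0,"fingers": 1},
    {"x": -18,"y": 0,"z": -19,"spin": 0,"fingers": 1},
    {"x": -25,"y": 0,"z": -24,"spin": 0,"fingers": 1},
    {"x": -25,"y": 0,"z": -24,"spin": 0,"fingers": 1}
  ]
}}

```text
clock: 11.7
eef_pos: [0.4182, 0.0123, 0.1244]
tool_rot: [0.003, 1.0, -0.0, 0.001]
ft_force: [-2.9, -0.9, -1.9]
grip_width: 0.011
grasp_force: 58.4
```

```bash
python3 - <<'E'
from h import *
from workcell import readout
c=snap("wrist","w8");s=snap("scene","s8");print(bar(c),bar(c,90,225))
g=c["pixels"].mean(2).astype(int)
for r in(150,170,190,210,230):print(r,g[r,120:530:10])
# expected bar-end columns/rows for tilt a
o=readout.get_obs();T=R.from_quat(o["tool_rot"])
for a in(25,35,45,55,65):
    q=np.radians(a);print(a,proj(c,[o["eef_pos"]+T.apply(np.array([57*np.cos(q),y,-36.5-57*np.sin(q)])/1e3) for y in(-45,45)]).round().tolist())
E
```

```text
[([168, 172, 304, 52, 12599], [312.7, 197.1])] [([168, 169, 304, 56, 15955], [318.5, 196.9])]
150 [163 169 126 164 165 166 163 167 164 163 165 159 158 162 163 164 165 162
 170 113  72  67  66  67  64  63  62  77  99 120 156 165 170 162 165 162
  89  87  87  86  85]
170 [164 161 164 164 162 165 101  96  96  96  96  96  96  97  97  97  97  97
  97  97  86  87  86  84  87  87  87  87  87  88  88  89  89  89 129 164
 108  95  94  93  92]
190 [ 91 159 163 162 164 165 181 181 180 181 180 179 179 178 179 178 177 177
 176 120 119 119 119 119 119 119 118 118 118 118 118 118 117 117 116 137
 162 169 164 151  98]
210 [243  98 165 150 156 189 214 213 213 213 213 214 214 213 213 214 213 125
 125 125 125 126 126 126 126 126 126 126 125 126 126 126 126 126 126 149
 166 153  96  96  95]
230 [244 240 135 163 155 159 169 165 170 161 163 163 164 157 160 155 156 158
 131 114 114 117 104 144 158 159 163 165 167 162 164 166 163 163 161 160
  71  68  70  70  70]
25 [[201.0, 166.0], [441.0, 166.0]]
35 [[194.0, 185.0], [448.0, 185.0]]
45 [[187.0, 209.0], [455.0, 209.0]]
55 [[181.0, 238.0], [461.0, 238.0]]
65 [[178.0, 269.0], [464.0, 269.0]]
```

```bash
cat >> h.py <<'E'
def barpos(c,o,c1,c2,row):
    from scipy.optimize import least_squares
    T=R.from_quat(o["tool_rot"])
    f=lambda q:(proj(c,[o["eef_pos"]+T.apply(np.array([q[0],y+q[2],-q[1]])/1e3) for y in(-45,45)])-[[c1,row],[c2,row]]).ravel()
    q=least_squares(f,[40,70,0]).x; return q.round(1),(np.hypot(q[0],q[1]-36.5)).round(1),np.degrees(np.arctan2(q[1]-36.5,q[0])).round(1)
E
python3 - <<'E'
from h import *
from workcell import readout
o=readout.get_obs();print(barpos(load("w8"),o,175,465,197))
for f,p,e in(("w7",[.3938,.0139,.1021],(190,458,176)),("w6",[.3487,.0131,.1973],(201,446,170))):
    o["eef_pos"]=np.array(p);print(f,barpos(load(f),o,*e))
E
```

```text
(array([46.3, 82.7, -0.3]), np.float64(65.4), np.float64(45.0))
w7 (array([51.6, 72.7,  0.7]), np.float64(63.1), np.float64(35.1))
w6 (array([51.3, 63.1,  0.9]), np.float64(57.8), np.float64(27.4))
```

The key pivots in the grip as the foot bears on the rotor's side; the tilt is now about 45°. Continuing.

{"method": "jog_arm", "body": {
  "motion": [
    {"x": -8,"y": 0,"z": -6,"spin": 0,"fingers": 1},
    {"x": -16,"y": 0,"z": -12,"spin": 0,"fingers": 1},
    {"x": -16,"y": 0,"z": -12,"spin": 0,"fingers": 1}
  ]
}}

```text
clock: 12.18
eef_pos: [0.435, 0.0122, 0.1363]
tool_rot: [0.003, 1.0, -0.0, 0.001]
ft_force: [-1.9, -1.8, -2.8]
grip_width: 0.0105
grasp_force: 58.2
```

```bash
python3 - <<'E'
from h import *
from workcell import readout
c=snap("wrist","w9");o=readout.get_obs();print(o["eef_pos"],o["ft_force"],o["grip_width"],bar(c),bar(c,90,225))
g=c["pixels"].mean(2).astype(int)
print("col240",g[140:300:4,240],"col400",g[140:300:4,400])
for r in(200,215,230):print(r,g[r,110:540:10])
E
```

```text
[0.43429478 0.01219899 0.13591491] [-1.85091277 -0.55049018 -3.19265339] 0.010733313414788285 [([158, 194, 323, 51, 14141], [313.5, 219.3])] [([158, 191, 325, 55, 16903], [321.6, 217.8])]
col240 [165 164 161 163 170 167 164 165 165 162 159 158 119 102 130 157 164 172
 183 188 195 199 203 209 209 192 163 162 164 163 162 158 161 165 170 100
  19  22  20  19] col400 [ 99 146 163 161 162 159 162 160 157 159 159 157 111  91 102 113 115 118
 121 122 122 123 125 127 124 116 102 188 189 187 188 182 177 169 158  92
  19  19  19  23]
200 [223 239 232 146 163 146 156 156 156 156 156 156 156 157 157 157 157 157
 158 111 111 111 112 112 111 111 113 113 112 113 112 112 113 113 113 113
 109 155  84  69  70  88  94]
215 [243 242 243 100 153 171 189 188 188 187 188 188 187 187 187 186 187 185
 123 122 123 122 122 122 122 122 122 122 122 122 122 121 121 121 120 121
 120  93  67  69  69  70  69]
230 [242 242 243 243 123 192 205 205 205 205 206 206 206 207 207 207 205 126
 126 127 127 126 126 126 126 127 126 126 126 126 126 126 125 126 126 125
 125 104  72  70  67  68  67]
```

```bash
python3 - <<'E'
from h import *
from workcell import readout
o=readout.get_obs();print(barpos(load("w9"),o,162,474,217));print(barpos(load("w9"),o,165,472,214))
E
```

```text
(array([42.6, 90.4, -0.8]), np.float64(68.8), np.float64(51.7))
(array([43. , 88.9, -0.7]), np.float64(67.8), np.float64(50.6))
```

{"method": "jog_arm", "body": {
  "motion": [
    {"x": -8,"y": 0,"z": -5,"spin": 0,"fingers": 1},
    {"x": -15,"y": 0,"z": -9,"spin": 0,"fingers": 1},
    {"x": -15,"y": 0,"z": -9,"spin": 0,"fingers": 1}
  ]
}}

```text
clock: 12.6
eef_pos: [0.4496, 0.0129, 0.1451]
tool_rot: [0.003, 1.0, 0.001, 0.001]
ft_force: [-2.4, 1.0, -2.2]
grip_width: 0.0096
grasp_force: 59.6
```

```bash
python3 - <<'E'
from h import *
from workcell import readout
c=snap("wrist","w10");s=snap("scene","s10");o=readout.get_obs();print(o["eef_pos"],o["ft_force"],o["ft_torque"],o["grip_width"],bar(c),bar(c,90,225))
g=c["pixels"].mean(2).astype(int)
print("col240",g[180:300:4,240],"col400",g[180:300:4,400])
for r in(235,250):print(r,g[r,110:540:10])
cv2.imwrite("pics/m10.png",np.hstack([cv2.resize(s["pixels"][100:260,220:400],(450,400),interpolation=cv2.INTER_CUBIC),c["pixels"][:,150:500]])[:,:,::-1])
E
```

```text
[0.44868937 0.01276353 0.14466125] [-1.28730109  1.77734065 -2.31978441] [0.35427373 0.49401881 0.03533099] 0.009480998161025921 [([158, 201, 336, 71, 14334], [325.4, 237.5])] [([158, 198, 339, 76, 17375], [332.6, 235.6])]
col240 [163 165 163 163 114  97 120 142 164 171 178 187 195 200 205 206 208 207
 196 164 170 164 161 162 164  95  20  25  20  19] col400 [168 165 164 162 161 163 162 163  97  91  99 107 115 117 120 123 124 124
 125 124 124 123 113 140 161 100  18  19  20  21]
235 [241 242 242 244 236 193 205 205 205 206 206 206 205 205 202 200 199 125
 124 125 125 124 124 123 122 122 121 120 120 119 119 118 117 116 117 116
 116 115 103  76  70 142  68]
250 [137 241 202 176 157  94 143 161 171 180 188 196 203 205 207 157 123 124
 124 124 125 124 124 124 124 125 125 125 125 124 125 124 124 123 123 124
 123 123 110  84  75  68  68]
```

View pics/m10.png

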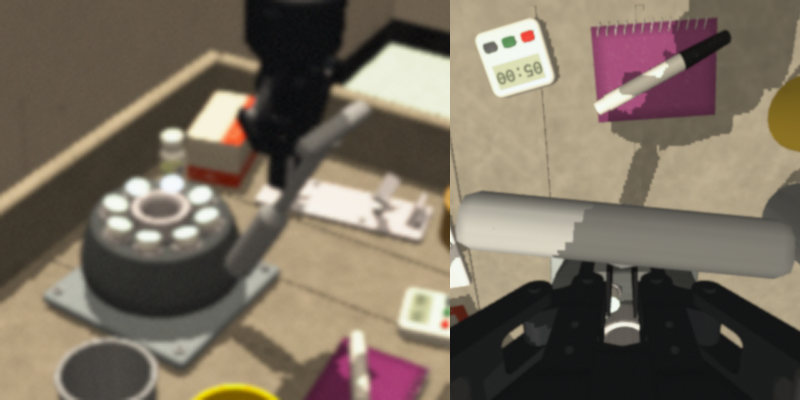

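The left crop shows the key leaning at about 55–60° in the fingers, its foot on the rotor's side near (240,262) and one bar end at (358,107). The right crop shows the bar turned a few degrees, from (465,220) to (785,250). I'll check where the grip now sits along the key.

```bash
python3 - <<'E'
from h import *
from workcell import readout
from scipy.optimize import least_squares
s=load("s10");c=load("w10");o=readout.get_obs();e=o["eef_pos"]
for z in(0,27,36.5,45):print("grip",z,proj(s,e+[0,0,z/1e3])[0].round(1))
# fit key pose: bar centre B, dir angles (azimuth, elev), roll
def pts(q):
    B=q[:3];az,el,ro=q[3:];R_=R.from_euler("ZY",[az,-el]).as_matrix() # x axis -> key dir
    u=R_[:,0];y=R.from_rotvec(u*ro).apply(R_[:,1]);return B,u,y
# wrist bar-end silhouettes (left end y?), scene: bar end, foot
obsW=[(167,218),(486,250)];obsS_bar=(363,143);obsS_foot=(316,206)
def res(q):
    B,u,y=pts(q);r=proj(c,[B-y*.045,B+y*.045]);r2=proj(s,[B+y*.045*sg,B-u*.192])
    return np.concatenate([(r-obsW).ravel(),(r2-[obsS_bar,obsS_foot]).ravel()])
for sg in(1,-1):
    f=least_squares(res,[.40,.013,.23,np.pi,np.radians(55),0]);q=f.x
    B,u,y=pts(q);print(sg,f.cost.round(1),"B",B.round(3),"az,el,roll",np.degrees(q[3:]).round(1),"foot",(B-.192*u).round(3))
    g=e+[0,0,.0365];l=.192-np.dot(B-g,u);print("l grip",l.round(3),"perp",np.linalg.norm(B-u*(.192-l)-g).round(4)); print((proj(c,[B-y*.045,B+y*.045])).round(), f.fun.round(1))
E
```

```text
grip 0 [332.9 184. ]
grip 27 [333.6 173.4]
grip 36.5 [333.8 169.6]
grip 45 [334.  166.1]
1 219.7 B [ 0.4   -0.002  0.257] az,el,roll [249.3  44.4 116.6] foot [0.448 0.126 0.123]
l grip 0.116 perp 0.0519
[[165. 218.]
 [486. 250.]] [ -2.2  -0.1   0.1  -0.4  -3.1  -8.1 -11.3  15.2]
-1 1.0 B [0.41  0.015 0.239] az,el,roll [176.1  65.1 177.6] foot [0.491 0.009 0.065]
l grip 0.124 perp 0.0109
[[167. 218.]
 [486. 250.]] [ 0.1  0.1 -0.1 -0.   1.3 -0.4 -0.1  0.1]
```

The fit gives an elevation of 65°, with the foot 42 mm ahead of and 80 mm below the TCP. That is steep enough to stand in the pot. Next I'll locate the pot and hub by matching their rim circles.

```bash
cat >> h.py <<'E'
def ringfit(cams,x0,y0,z,radii,rng=.02):
    from scipy.optimize import minimize
    th=np.linspace(0,2*np.pi,180,endpoint=False); G=[]
    for c in cams:
        g=cv2.GaussianBlur(c["pixels"],(0,0),1).astype(np.float32).mean(2)
        G.append((c,np.hypot(cv2.Sobel(g,5,1,0),cv2.Sobel(g,5,0,1))))
    def sc(x,y):
        t=0
        for c,g in G:
            for r in radii:
                p=proj(c,np.c_[x+r*np.cos(th),y+r*np.sin(th),np.full(180,z)]).astype(np.float32)
                v=cv2.remap(g,p[:,:1],p[:,1:],cv2.INTER_LINEAR); t+=np.clip(v,0,250).mean()
        return t
    xs=np.arange(-rng,rng+1e-6,.001); S=np.array([[sc(x0+a,y0+b) for b in xs] for a in xs])
    i,j=np.unravel_index(S.argmax(),S.shape); return round(x0+xs[i],4),round(y0+xs[j],4),round(S.max()),round(np.median(S))
E
python3 - <<'E'
from h import *
d=pickle.load(open("c0.pkl","rb"))
t,s,w=d["top"],d["scene"],load("w1")
for n,a in(("pot",(.492,.203,.095,(.038,.035))),("hub",(.576,.013,.105,(.022,.0275)))):
    for k,cs in(("top",[t]),("scene",[s]),("both",[t,s]),("w1",[w])):
        print(n,k,ringfit(cs,*a))
E
```

```text
pot top (np.float64(0.489), np.float64(0.206), 197, 88)
pot scene (np.float64(0.488), np.float64(0.213), 302, 134)
pot both (np.float64(0.489), np.float64(0.206), 456, 227)
pot w1 (np.float64(0.493), np.float64(0.208), 114, 38)
hub top (np.float64(0.567), np.float64(0.017), 235, 196)
hub scene (np.float64(0.596), np.float64(-0.007), 356, 294)
hub both (np.float64(0.596), np.float64(-0.007), 542, 490)
hub w1 (np.float64(0.576), np.float64(0.015), 323, 179)
```

{"method": "jog_arm", "body": {
  "motion": [
    {"x": 8,"y": 0,"z": -25,"spin": 0,"fingers": 1},
    {"x": 8,"y": 0,"z": -60,"spin": 0,"fingers": 1},
    {"x": 5,"y": 20,"z": -75,"spin": 0,"fingers": 1},
    {"x": 0,"y": 60,"z": -75,"spin": 0,"fingers": 1},
    {"x": -5,"y": 105,"z": -75,"spin": 0,"fingers": 1},
    {"x": -10,"y": 150,"z": -75,"spin": 0,"fingers": 1},
    {"x": -15,"y": 185,"z": -75,"spin": 0,"fingers": 1},
    {"x": -17,"y": 197,"z": -75,"spin": 0,"fingers": 1}
  ]
}}

```text
clock: 13.7
eef_pos: [0.4672, 0.2113, 0.2196]
tool_rot: [0.002, 1.0, 0.0, 0.001]
ft_force: [-0.6, -0.5, -2.8]
grip_width: 0.0097
grasp_force: 63.1
```

```bash
python3 - <<'E'
from h import *
from workcell import readout
c=snap("wrist","w11");s=snap("scene","s11");o=readout.get_obs();print(o["eef_pos"],o["ft_force"],o["grip_width"],bar(c,90,225))
g=c["pixels"].mean(2).astype(int)
for r in(220,235,250):print(r,g[r,130:540:10])
print("cols",g[180:300:5,200],g[180:300:5,450])
# scene: predicted foot / bar pixels if unchanged
e=o["eef_pos"];print(proj(s,[e+[.042,-.004,-.080],e+[-.039,.002,.094]]).round())
print(ringfit([c],.49,.207,.095,(.038,.035),.012))
E
```

```text
[0.46682925 0.21014392 0.21949808] [ 0.25589519 -0.24122961 -2.3073111 ] 0.009243737094123605 [([111, 176, 413, 80, 18934], [328.3, 215.2])]
220 [ 63  69  60  53 117 200 205 209 210 211 211 211 210 209 208 127 126 126
 127 127 127 126 125 125 124 124 123 123 123 123 122 121 120 119 118 117
 111 226 225 228  83]
235 [114  84 173 120 104  94  51  51  49  45 113  98 157 161 138 108 112 115
 119 122 124 126 127 128 129 128 128 127 126 125 125 125 124 124 123 122
 115 124 128 122  87]
250 [247  78 246 247 124 102 111  54  50  50  57  98 165 159 164 164  21  75
  19 108 130  93  20 147 149 124  97 104 109 113 116 118 122 124 125 126
 119 232 231 102  92]
cols [147 166 176 188 196 202 205 210 209 186  83  51  50  50  54  79 109 110
 111 112 113 103 118 114] [ 72  71  74  75  83 100 112 117 120 123 123 124 125 127 122 107  75  72
  72  73  72  74  73  75]
[[254. 227.]
 [286. 160.]]
(np.float64(0.502), np.float64(0.196), 115, 65)
```

```bash
python3 - <<'E'
from h import *
s=load("s11")["pixels"].astype(int);b=pickle.load(open("c0.pkl","rb"))["scene"]["pixels"].astype(int)
d=np.abs(s-b).max(2)
g=s.mean(2).astype(int)
for r in range(140,250,5):
    xs=np.where(d[r,215:330]>30)[0]+215
    print(r,[(x,g[r,x]) for x in xs[::3]])
E
```

```text
140 [(np.int64(241), np.int64(59)), (np.int64(244), np.int64(50)), (np.int64(247), np.int64(47)), (np.int64(250), np.int64(19)), (np.int64(253), np.int64(15)), (np.int64(256), np.int64(13)), (np.int64(259), np.int64(15)), (np.int64(262), np.int64(15)), (np.int64(265), np.int64(16)), (np.int64(268), np.int64(14)), (np.int64(271), np.int64(15)), (np.int64(274), np.int64(17)), (np.int64(277), np.int64(16)), (np.int64(280), np.int64(15)), (np.int64(283), np.int64(21)), (np.int64(286), np.int64(19)), (np.int64(289), np.int64(23)), (np.int64(327), np.int64(69))]
145 [(np.int64(244), np.int64(56)), (np.int64(247), np.int64(35)), (np.int64(250), np.int64(17)), (np.int64(253), np.int64(14)), (np.int64(256), np.int64(15)), (np.int64(259), np.int64(13)), (np.int64(262), np.int64(13)), (np.int64(265), np.int64(15)), (np.int64(268), np.int64(12)), (np.int64(271), np.int64(13)), (np.int64(274), np.int64(16)), (np.int64(277), np.int64(16)), (np.int64(280), np.int64(19)), (np.int64(284), np.int64(18)), (np.int64(287), np.int64(20)), (np.int64(321), np.int64(117)), (np.int64(324), np.int64(96)), (np.
[... 4050 characters left out ...]
258), np.int64(168)), (np.int64(261), np.int64(142)), (np.int64(268), np.int64(65))]
205 [(np.int64(253), np.int64(109)), (np.int64(256), np.int64(92)), (np.int64(259), np.int64(110)), (np.int64(262), np.int64(87))]
210 [(np.int64(249), np.int64(150)), (np.int64(252), np.int64(89))]
215 [(np.int64(246), np.int64(145)), (np.int64(249), np.int64(85)), (np.int64(252), np.int64(70)), (np.int64(258), np.int64(63))]
220 [(np.int64(243), np.int64(123)), (np.int64(246), np.int64(82)), (np.int64(249), np.int64(68)), (np.int64(252), np.int64(67)), (np.int64(255), np.int64(65))]
225 [(np.int64(250), np.int64(65)), (np.int64(253), np.int64(63)), (np.int64(256), np.int64(70))]
230 []
235 []
240 []
245 []
```

```bash
cat >> h.py <<'E'
def keyfit(c,s,W,S,q0):
    from scipy.optimize import least_squares
    def pts(q):
        R_=R.from_euler("ZY",[q[3],-q[4]]).as_matrix();u=R_[:,0];return q[:3],u,R.from_rotvec(u*q[5]).apply(R_[:,1])
    def res(q):
        B,u,y=pts(q);return np.r_[(proj(c,[B-y*.045,B+y*.045])-W).ravel(),(proj(s,[B-u*.192])-[S]).ravel(),q[5]-np.pi]
    f=least_squares(res,q0);B,u,y=pts(f.x);return f.cost,B,B-.192*u,np.degrees(f.x[3:])
E
python3 - <<'E'
from h import *
from workcell import readout
c=load("w11");s=load("s11");e=readout.get_obs()["eef_pos"]
for S in((249.5,221),(249.5,224)):
    f=keyfit(c,s,[(170,200),(492,234)],S,[*(e+[-.04,0,.094]),np.pi,1.1,np.pi])
    print(f[0].round(2),((f[1]-e)*1e3).round(1),((f[2]-e)*1e3).round(1),f[2].round(3),f[3].round(1))
E
```

```text
0.0 [-44.1   4.7  93.2] [ 53.2  -5.3 -72. ] [0.52  0.205 0.148] [174.1  59.3 179.3]
0.0 [-44.2   4.1  93.1] [ 49.8  -0.7 -74.3] [0.517 0.209 0.145] [177.1  60.7 176.5]
```

{"method": "jog_arm", "body": {
  "motion": [
    {"x": 7,"y": 0,"z": 20,"spin": 0,"fingers": 1},
    {"x": 7,"y": 0,"z": 50,"spin": 0,"fingers": 1},
    {"x": 7,"y": 0,"z": 80,"spin": 0,"fingers": 1},
    {"x": 7,"y": 0,"z": 105,"spin": 0,"fingers": 1},
    {"x": 7,"y": 0,"z": 115,"spin": 0,"fingers": 1},
    {"x": 7,"y": 0,"z": 122,"spin": 0,"fingers": 1}
  ]
}}

```text
clock: 14.55
eef_pos: [0.4598, 0.2087, 0.0978]
tool_rot: [0.003, 1.0, 0.0, 0.0]
ft_force: [-0.6, -0.1, -2.1]
grip_width: 0.0098
grasp_force: 63.2
```

{"method": "jog_arm", "body": {
  "motion": [
    {"x": 0,"y": 0,"z": 4,"spin": 0,"fingers": 1},
    {"x": 0,"y": 0,"z": 8,"spin": 0,"fingers": 1},
    {"x": 0,"y": 0,"z": 11,"spin": 0,"fingers": 1},
    {"x": 0,"y": 0,"z": 11,"spin": 0,"fingers": 1}
  ]
}}

```text
clock: 15.05
eef_pos: [0.4603, 0.2097, 0.087]
tool_rot: [0.003, 1.0, 0.0, 0.001]
ft_force: [1.9, 0.4, -2.4]
grip_width: 0.0098
grasp_force: 63.8
```

```bash
python3 - <<'E'
from h import *
from workcell import readout
c=snap("wrist","w12");o=readout.get_obs();print(o["eef_pos"],o["ft_force"],o["ft_torque"])
g=c["pixels"].mean(2).astype(int)
print("cols",g[160:300:5,200],g[160:300:5,450]); print(g[215,130:540:10])
E
```

```text
[0.46020348 0.20965415 0.08699419] [ 2.59150235  0.90206731 -2.03077892] [ 0.06213072 -0.47955488 -0.04080663]
cols [177 114 126 164 179 192 204 212 216 219 224 221 198 164 109  88 149 161
 171 179 190 199 202 202 182 121 121 121] [174 177 177 177 171 174 173 102 109 123 126 130 133 133 134 137 139 131
 115 173 177 174 170 167 172 174 177 176]
[137 172 178 177 177 213 217 221 224 225 225 224 225 175 143 138 138 137
 138 138 137 137 137 136 135 135 134 134 134 133 133 132 130 129 129 127
 121  88  78  79  79]
```

{"method": "jog_arm", "body": {
  "motion": [
    {"x": 0,"y": 0,"z": 4,"spin": 0,"fingers": 1},
    {"x": 0,"y": 0,"z": 7,"spin": 0,"fingers": 1},
    {"x": 0,"y": 0,"z": 7,"spin": 0,"fingers": 1}
  ]
}}

```text
clock: 15.48
eef_pos: [0.4613, 0.2103, 0.0833]
tool_rot: [0.003, 1.0, 0.001, 0.003]
ft_force: [-2.1, -1.8, 18.2]
grip_width: 0.0098
grasp_force: 66.3
```

{"method": "jog_arm", "body": {
  "motion": [
    {"x": -3,"y": 0,"z": -4,"spin": 0,"fingers": 1},
    {"x": -5,"y": 0,"z": -5,"spin": 0,"fingers": 1},
    {"x": -5,"y": 0,"z": -5,"spin": 0,"fingers": 0.6},
    {"x": -5,"y": 0,"z": -5,"spin": 0,"fingers": -0.2},
    {"x": -5,"y": 0,"z": -5,"spin": 0,"fingers": -1},
    {"x": -5,"y": 0,"z": -5,"spin": 0,"fingers": -1}
  ]
}}

```text
clock: 16.23
eef_pos: [0.4642, 0.2092, 0.0843]
tool_rot: [0.003, 1.0, -0.0, -0.0]
ft_force: [0.4, -0.2, -0.1]
grip_width: 0.0708
grasp_force: 0.0
```

```bash
python3 - <<'E'
from h import *
from workcell import readout
c=snap("wrist","w13");s=snap("scene","s13");o=readout.get_obs();print(o["eef_pos"],o["grip_width"])
g=c["pixels"].mean(2).astype(int)
print("cols",g[120:320:5,200],g[120:320:5,400],g[120:320:5,450])
for r in(170,190,210,230):print(r,g[r,110:540:10])
E
```

```text
[0.46432769 0.20929385 0.08448188] 0.08425566548938364
cols [167 173 172 171 175 174 167 113 152 173 185 199 206 213 216 221 221 205
 172 176 176 113  81 107 127 139 148 158 169 177 187 194 150  24  22  33
  23  23  23  22] [103 105 105 105 106 106 108 107 105 104 121  97 113 123 126 130 131 133
 135 138 135 125 106 172 174  90  23  19  18  19  18  19  18  17  18  19
  46 141 174 172] [102 104 105 102 101 104 142 170 170 170 174 170  99 113 123 126 129 130
 131 133 138 134 124 107 170 171 173 171 173 172 167 167 171 124  22  38
  22  22  22  23]
170 [171 131 176 174 166 166 170 190 187 185 182 179 176 174 173 172 170 165
 158 150 142 107 103 100  98  95  95 100 143 121 178 177 179 173 174 172
 173 169 174 168  99  77  78]
190 [176 175 167 168 168 172 204 218 217 216 215 214 213 213 211 209 209 206
 204 133 132 133 132 131 130 129 128 127 126 126 124 124 123 123 123 122
 121 118 111 168  75  76  79]
210 [177 173 167 168 176 174 173 176 167 172 179 186 193 200 206 210 153 129
 131 134 135 136 137 138 138 138 137 136 135 135 133 133 132 132 131 131
 130 130 129 148  76  75  78]
230 [ 99  94  91  89  94  91  85  79  81  81 158 177 176 175 173 175 175  74
 130 128  83 133 128 129 125  79 131 116 105 106 110 114 119 122 124 126
 128 130 127  83  76  76  77]
```

```bash
cat >> h.py <<'E'
def barfit(c,W,B0,yaw0):
    from scipy.optimize import least_squares
    f=lambda q:(proj(c,[q[:3]-.045*np.array([np.cos(q[3]),np.sin(q[3]),0]),q[:3]+.045*np.array([np.cos(q[3]),np.sin(q[3]),0])])-W).ravel()
    r=least_squares(f,[*B0,yaw0]);return r.x[:3],np.degrees(r.x[3]),r.cost
E
python3 - <<'E'
from h import *
from workcell import readout
e=readout.get_obs()["eef_pos"]
for W in([(170,178),(497,213)],[(173,178),(494,213)]):
    B,y,k=barfit(load("w13"),W,e+[-.045,0,.09],np.pi/2);print(B.round(4),y.round(1),k.round(2),((B-e)*1e3).round(1), "elev",np.degrees(np.arcsin((B[2]-.012)/.192)).round(1))
E
```

```text
[0.4139 0.2138 0.177 ] 83.3 0.0 [-50.4   4.5  92.5] elev 59.3
[0.4143 0.2138 0.1756] 83.2 0.0 [-50.    4.5  91.1] elev 58.4
```

The key leans stably in the pot: bar centre near (0.414, 0.214, 0.172), about 30° from vertical. Next I'll go up, turn 83°, and straddle the bar in the lean plane.

{"method": "jog_arm", "body": {
  "motion": [
    {"x": -8,"y": 0,"z": -35,"spin": 0,"fingers": -1},
    {"x": -8,"y": 0,"z": -85,"spin": 0,"fingers": -1},
    {"x": -8,"y": 0,"z": -130,"spin": 0,"fingers": -1},
    {"x": 0,"y": 0,"z": -130,"spin": -10,"fingers": -1},
    {"x": 10,"y": 1,"z": -130,"spin": -20,"fingers": -1},
    {"x": 20,"y": 2,"z": -130,"spin": -30,"fingers": -1},
    {"x": 32,"y": 3,"z": -130,"spin": -40,"fingers": -1},
    {"x": 32,"y": 3,"z": -130,"spin": -50,"fingers": -1}
  ]
}}

```text
clock: 17.32
eef_pos: [0.4316, 0.2125, 0.2147]
tool_rot: [-0.423, 0.906, 0.0, -0.0]
ft_force: [0.4, 0.1, -0.0]
grip_width: 0.0851
grasp_force: 0.0
```

{"method": "jog_arm", "body": {
  "motion": [
    {"x": 0,"y": 0,"z": 0,"spin": -10,"fingers": -1},
    {"x": 0,"y": 0,"z": 0,"spin": -20,"fingers": -1},
    {"x": 0,"y": 0,"z": 0,"spin": -30,"fingers": -1},
    {"x": 0,"y": 0,"z": 0,"spin": -33,"fingers": -1},
    {"x": 0,"y": 0,"z": 0,"spin": -33,"fingers": -1}
  ]
}}

```text
clock: 17.95
eef_pos: [0.4323, 0.2125, 0.2146]
tool_rot: [-0.66, 0.751, -0.0, 0.0]
ft_force: [0.3, -0.4, -0.6]
grip_width: 0.0859
grasp_force: 0.0
```

```bash
python3 - <<'E'
from h import *
from workcell import readout
c=snap("wrist","w14");o=readout.get_obs();e=o["eef_pos"];print(e,o["joint_pos"][5]);X=R.from_quat(o["tool_rot"]).as_matrix();print("head",np.degrees(np.arctan2(X[1,0],X[0,0])))
B=np.array([.414,.2138,.172]);d=np.array([np.cos(np.radians(83.3)),np.sin(np.radians(83.3)),0])*.045
print("pred bar ends px",proj(c,[B-d,B,B+d]).round())
p=c["pixels"].astype(int);g=p.mean(2).astype(int);m=((g>95)&(p.max(2)-p.min(2)<22)).astype(np.uint8)
b=proj(c,[B])[0].astype(int)
for r in range(b[1]-60,b[1]+80,10):print(r,g[r,b[0]-60:b[0]+64:6])
E
```

```text
[0.43233229 0.2124856  0.21460189] -0.9851177501208018
head -97.38256512206156
pred bar ends px [[347. 148.]
 [346. 208.]
 [346. 261.]]
147 [ 70  89 154 154 151 155 163 160 107 135 123 141 195 196 195 195 195  96
  83  87 178]
157 [ 90  67  66  93  99 156 159 161 141 190 213 176 152 150 149 186 195  95
  89  88 178]
167 [136 192  65  79  93  98 161 161 146 189 212 176 161 149 147 186 142  95
  95  92 178]
177 [104 108 157  85  93  92  93  99 135 188 210 174 158 143 101  96  98  98
  97  96 181]
187 [159 157 144 127 101  87  99 157 137 186 209 174  88  73  74  95  97  98
 113 171 134]
197 [ 90  92 169 146 158 154 142 125 137 186 207 172  95  74  90  82 112 124
  96  95  92]
207 [ 92 191 102 140 160 158 139 166 140 185 205 171  98  94  93  96  97  99
 100  98  98]
217 [160 151 157 165 159 159 160 158 135 184 204 171  98 105  96  98  95  98
 100 100 101]
227 [154 158 156 157 164 168 161 157 106 109 124 115 140 158 133  97  98  97
  97  96  97]
237 [164 160 154 150 154 159 159 156 113 110 124 115 141 158 159 159 143  97
  96  96  98]
247 [154 153 156 152 153 154 154 160 114 109 123 114 147 154 165 160 160 158
 116  93  98]
257 [153 151 154 155 158 156 157 156 129 109 122 114 149 161 163 158 154 156
 158 145  96]
267 [157 157 160 159 162 153 155 160 159 155 152 160 157 160 158 157 151 139
 118  95  79]
277 [154 155 148 123 106  82  74  73  73  75  75  76  76  76  76  75  76  73
  74  74  73]
```

The bar is in the wrist image at columns 334–356 and rows 150–262, as predicted. I'll descend and close partly to cage it.

{"method": "jog_arm", "body": {
  "motion": [
    {"x": 0,"y": 0,"z": 40,"spin": 0,"fingers": -1},
    {"x": 0,"y": 0,"z": 80,"spin": 0,"fingers": -1},
    {"x": 0,"y": 0,"z": 95,"spin": 0,"fingers": -1},
    {"x": 0,"y": 0,"z": 95,"spin": 0,"fingers": -0.4},
    {"x": 0,"y": 0,"z": 95,"spin": 0,"fingers": 0.06},
    {"x": 0,"y": 0,"z": 95,"spin": 0,"fingers": 0.06},
    {"x": 0,"y": 0,"z": 95,"spin": 0,"fingers": 0.06}
  ]
}}

```text
clock: 18.88
eef_pos: [0.4327, 0.2128, 0.1204]
tool_rot: [-0.66, 0.751, -0.0, 0.001]
ft_force: [-0.3, 0.2, 1.3]
grip_width: 0.0403
grasp_force: 0.7
```

{"method": "jog_arm", "body": {
  "motion": [
    {"x": 0,"y": -12,"z": -5,"spin": 0,"fingers": 0.06},
    {"x": 0,"y": -24,"z": -9,"spin": 0,"fingers": 0.06},
    {"x": 0,"y": -36,"z": -12,"spin": 0,"fingers": 0.06},
    {"x": 0,"y": -48,"z": -14,"spin": 0,"fingers": 0.06},
    {"x": 0,"y": -58,"z": -15,"spin": 0,"fingers": 0.06},
    {"x": 0,"y": -58,"z": -15,"spin": 0,"fingers": 0.06}
  ]
}}

```text
clock: 19.62
eef_pos: [0.4908, 0.2049, 0.1344]
tool_rot: [-0.66, 0.751, -0.0, 0.0]
ft_force: [-0.7, 0.6, 0.0]
grip_width: 0.0402
grasp_force: 0.5
```

```bash
python3 - <<'E'
from h import *
from workcell import readout
c=snap("wrist","w15");o=readout.get_obs();e=o["eef_pos"];print(e,o["ft_force"],o["grip_width"],o["grasp_force"])
g=c["pixels"].mean(2).astype(int)
for r in range(80,300,14):print(r,g[r,250:400:6])
E
```

```text
[0.49002581 0.20489392 0.13423712] [ 0.19912294 -0.03573232  0.76653662] 0.040159297414234296 0.08689946347658406
80 [136 124 109  95  90  93  97  97 103 117 166 169 167 164 166 169 171 172
 174 172 167 167 162 161 161]
94 [156 161 164 167 164 162 166 168 165 168 166 163 160 166 167 163 163 168
 172 168 167 163 164 160 162]
108 [164 162 162 163 165 163 161 166 162 163 167 166 160 163 164 166 167 163
 161 164 161 165 164 163 164]
122 [163 162 165 165 162 164 166 169 166 162 163 163 163 162 162 164 157 158
 161 162 166 163 159 158 162]
136 [162 162 162 163 166 167 165 166 164 166 163 164 160 163 163 161 158 160
 163 162 159 160 159 162 161]
150 [162 162 161 159 161 161 163 163 164 160 127  97  91 100 147 159 161 161
 169 169 170 171 169 170 101]
164 [165 166 164 164 165 167 168 104  94  93 119 150 149 132  81  73  71  95
 137 156 158 162 166 151  94]
178 [163 158 166 163 160 157 215 125  73  71 142 150 228 226 230 229 213 209
  96 100 104 102  99 166  87]
192 [156 161 165 160 194  94  77  95 106  96  86  73 141 106 109 116 120 123
  88 128  97  96 100 116 115]
206 [160 161 165 167 123  67  69 141 178 169 122 114 108 174 207 217 216 201
 180 133 119  95 100 100  99]
220 [162 171 165 162 114  69  69  72 127  86  99  91  85 172 211 224 219 204
 185 139 122  96  96  97 100]
234 [166 167 164 163 192  98  72  72  72  72  79 106  94 160 209 222 219 205
 187 141  98  99 101 102  99]
248 [165 146 102  92  86  18 196  93  73  73  73  77  73 151 206 220 220 206
 190 142  76  77  63  92  97]
262 [ 39  39  90  81  18  16 158 157 160 161 164 165  76 117 172 134 137 129
 122 106  18  76  76  29  31]
276 [ 22  35 136  53  16  16 166 163 156 156 166 167 114  84 116 132 136 129
 122 107  15  83 128  29  20]
290 [ 24  20  20  35  17  98 160 158 161 163 165 159 136  88 112 131 136 129
 122 109  19  26  21  21  20]
```

{"method": "jog_arm", "body": {
  "motion": [
    {"x": 0,"y": -3,"z": -8,"spin": 0,"fingers": 0.06},
    {"x": 0,"y": -5,"z": -14,"spin": 0,"fingers": 0.2},
    {"x": 0,"y": -5,"z": -14,"spin": 0,"fingers": 1},
    {"x": 0,"y": -5,"z": -14,"spin": 0,"fingers": 1},
    {"x": 0,"y": -5,"z": -14,"spin": 0,"fingers": 1},
    {"x": 0,"y": -5,"z": -14,"spin": 0,"fingers": 1}
  ]
}}

```text
clock: 20.42
eef_pos: [0.4965, 0.2045, 0.1499]
tool_rot: [-0.66, 0.751, -0.001, 0.002]
ft_force: [2.6, -1.7, 5.7]
grip_width: 0.0155
grasp_force: 58.4
```

```bash
python3 - <<'E'
from h import *
from workcell import readout
c=snap("wrist","w16");o=readout.get_obs();e=o["eef_pos"];print(e,o["ft_force"],o["grip_width"],o["grasp_force"])
g=c["pixels"].mean(2).astype(int)
for r in range(100,340,14):print(r,g[r,250:400:6])
E
```

```text
[0.4964927  0.20449647 0.14990078] [ 2.3507752  -0.74598242  5.2061815 ] 0.015338850264930162 58.386124850367196
100 [164 163 164 170 169 166 165 166 171 171 171 175 171 166 172 173 168 166
 172 175 172 175 174 166 167]
114 [171 175 172 167 167 167 170 170 178 170 173 172 168 166 165 171 171 163
 168 170 167 166 166 165 169]
128 [171 168 164 164 169 169 167 169 172 167 171 168 167 165 167 168 167 165
 165 166 161 167 168 168 168]
142 [166 163 167 167 167 165 167 168 168 170 170 174 170 164 168 168 168 169
 170 174 170 168 171 168 165]
156 [166 170 167 165 170 171 167 168 165 107  96  93  91  87  84  80  75 118
 162 160 160 165 171 172 100]
170 [165 169 168 169 172 168 170 152 197 196 128 149 150 219 236 233 226 204
 160 101 104 169 168 172  97]
184 [168 166 164 168 168 163 202  84  77  98  91  96  98  93 146 212 230 229
 176 103 155 102 156 178 170]
198 [161 165 162 171 171 189  83  84 175 185 215 220 212 195 155 143 146 131
  72  69 140 121  97 102 103]
212 [171 167 170 172 164 197  74  72 161 186 219 226 217 201 160  74  74  73
  70  71  81 105 102 100 101]
226 [168 170 174 171 168
[... 238 characters left out ...]
 226 218 205 160  35  80  78
  22  26 172 173 170 141 103]
268 [101 153 167 168  47  25  48  79  70  59 126 136 134 129 116  31  78  80
  30  22  86 165 170 167 171]
282 [104 105 156  26  36  36  23  22  40  50 124 135 135 129 118  31  39  22
  23  36  23  21 163 167 168]
296 [ 26  26  26  22  21  22  21  21  26  36 122 133 134 129 119  33  21  22
  20  22  21  20  23  22  22]
310 [ 52  25  26  26  25  25  26  20  26  87 120 131 134 129 120  50  23  21
  22  21  21  23  21  22  36]
324 [ 25  26  26  50  27  27  22  19  69  80 115 130 133 130 121  85  54  20
  21  22  28  33  21  20  22]
338 [ 25  26  26  23  21  22  22  28  71  80 110 128 132 130 122  85  57  24
  22  21  22  21  22  23  22]
```

```bash
python3 - <<'E'
from h import *
from workcell import readout
c=load("w16");o=readout.get_obs();T=R.from_quat(o["tool_rot"])
for x in(35,40,45,50,55):print(x,proj(c,[o["eef_pos"]+T.apply(np.array([x,0,z])/1e3) for z in(-40,-48,-56)]).round().tolist())
g=c["pixels"].mean(2).astype(int);print(g[170:215:2,316],g[170:215:2,325])
X=T.as_matrix();print(X.round(3)); print("to hub tool mm",tool(np.array([.577,.014,0])-o["eef_pos"],o).round(1))
E
```

```text
35 [[322.0, 196.0], [322.0, 201.0], [322.0, 207.0]]
40 [[322.0, 185.0], [322.0, 190.0], [322.0, 195.0]]
45 [[322.0, 174.0], [322.0, 178.0], [322.0, 183.0]]
50 [[322.0, 163.0], [322.0, 167.0], [322.0, 170.0]]
55 [[322.0, 152.0], [322.0, 155.0], [322.0, 158.0]]
[149 149 123  88  74  72  76  96 120 147 173 192 203 213 220 225 227 227
 227 227 227 226 226] [151 181 226 205 165 148 115  97 121 146 171 189 196 199 203 207 208 208
 208 208 208 208 208]
[[-0.128 -0.992  0.004]
 [-0.992  0.128  0.   ]
 [-0.001 -0.004 -1.   ]]
to hub tool mm [ 178.8 -103.6  150.2]
```

The bar is gripped flat at 15.4 mm and centred on the TCP. Lifting out of the pot and going over to the hub.

{"method": "jog_arm", "body": {
  "motion": [
    {"x": 0,"y": 0,"z": -30,"spin": 0,"fingers": 1},
    {"x": 0,"y": 0,"z": -70,"spin": 0,"fingers": 1},
    {"x": 0,"y": 0,"z": -110,"spin": 0,"fingers": 1},
    {"x": 20,"y": -12,"z": -140,"spin": 0,"fingers": 1},
    {"x": 65,"y": -38,"z": -140,"spin": 0,"fingers": 1},
    {"x": 115,"y": -66,"z": -140,"spin": 3.6,"fingers": 1},
    {"x": 155,"y": -90,"z": -140,"spin": 3.6,"fingers": 1},
    {"x": 179,"y": -104,"z": -140,"spin": 3.6,"fingers": 1}
  ]
}}

```text
clock: 21.48
eef_pos: [0.5744, 0.0118, 0.2865]
tool_rot: [-0.636, 0.772, 0.002, -0.002]
ft_force: [-1.1, -0.1, -2.2]
grip_width: 0.015
grasp_force: 59.5
```

```bash
python3 - <<'E'
from h import *
from workcell import readout
c=snap("wrist","w17");s=snap("scene","s17");t=snap("top","t17");o=readout.get_obs();e=o["eef_pos"];print(e,o["ft_force"],o["grip_width"],o["grasp_force"],R.from_quat(o["tool_rot"]).as_matrix().round(3)[:,0])
# key in scene: predicted line of key axis if vertical
P=[e+[0,0,z] for z in(-.144,-.104,-.064,-.03,0)];px=proj(s,P);print(px.round(1))
b=pickle.load(open("c0.pkl","rb"))["scene"]["pixels"].astype(int);d=np.abs(s["pixels"].astype(int)-b).max(2)
for p in range(int(px[3][1]),int(px[0][1])+14,3):
    x=int(px[0][0]);xs=np.where(d[p,x-30:x+30]>25)[0]+x-30;print(p,xs.min() if len(xs) else None,xs.max() if len(xs) else None,len(xs))
w=load("w1");print(ringfit([w],.577,.014,.105,(.022,),.008),ringfit([w],.577,.014,.105,(.0275,),.008),ringfit([w],.577,.014,.105,(.022,.0275),.008),ringfit([load("w11")],.577,.014,.105,(.022,.0275),.01))
E
```

```text
[0.57431784 0.01266402 0.28648462] [ 0.00467626  0.82781126 -2.83358075] 0.015189893940705357 59.60354711394757 [-0.192 -0.981 -0.   ]
[[284.2 167.6]
 [283.7 152.3]
 [283.2 136.1]
 [282.8 121.5]
 [282.4 108.1]]
121 279 284 5
124 279 283 5
127 283 284 2
130 283 284 2
133 283 287 5
136 279 288 10
139 275 285 11
142 275 281 7
145 277 277 1
148 None None 0
151 286 289 4
154 283 289 7
157 284 289 6
160 284 288 5
163 284 289 6
166 283 288 6
169 None None 0
172 None None 0
175 None None 0
178 None None 0
(np.float64(0.576), np.float64(0.015), 151, 112) (np.float64(0.576), np.float64(0.014), 177, 120) (np.float64(0.576), np.float64(0.015), 323, 231) (np.float64(0.576), np.float64(0.015), 385, 250)
```

{"method": "jog_arm", "body": {
  "motion": [
    {"x": -2,"y": -1.5,"z": 15,"spin": 0,"fingers": 1},
    {"x": -2,"y": -1.5,"z": 30,"spin": 0,"fingers": 1},
    {"x": -2,"y": -1.5,"z": 38,"spin": 0,"fingers": 1},
    {"x": -2,"y": -1.5,"z": 44,"spin": 0,"fingers": 1},
    {"x": -2,"y": -1.5,"z": 50,"spin": 0,"fingers": 1},
    {"x": -2,"y": -1.5,"z": 56,"spin": 0,"fingers": 1}
  ]
}}

```text
clock: 22.38
eef_pos: [0.5769, 0.0153, 0.2341]
tool_rot: [-0.637, 0.771, -0.001, 0.001]
ft_force: [-2.7, -1.2, -1.1]
grip_width: 0.015
grasp_force: 59.6
```

{"method": "jog_arm", "body": {
  "motion": [
    {"x": 0,"y": 0,"z": 6,"spin": 0,"fingers": 1},
    {"x": 0,"y": 0,"z": 12,"spin": 0,"fingers": 1},
    {"x": 0,"y": 0,"z": 18,"spin": 0,"fingers": 1},
    {"x": 0,"y": 0,"z": 24,"spin": 0,"fingers": 1}
  ]
}}

```text
clock: 22.88
eef_pos: [0.5766, 0.0154, 0.2078]
tool_rot: [-0.637, 0.771, 0.0, -0.0]
ft_force: [-2.2, 0.0, -1.5]
grip_width: 0.0151
grasp_force: 59.7
```

{"method": "jog_arm", "body": {
  "motion": [
    {"x": 0,"y": 0.5,"z": 6,"spin": 0,"fingers": 1},
    {"x": 0,"y": 0.5,"z": 12,"spin": 0,"fingers": 1},
    {"x": 0,"y": 0.5,"z": 18,"spin": 0,"fingers": 1},
    {"x": 0,"y": 0.5,"z": 22,"spin": 0,"fingers": 1},
    {"x": 0,"y": 0.5,"z": 22,"spin": 0,"fingers": 1}
  ]
}}

```text
clock: 23.5
eef_pos: [0.5767, 0.0156, 0.1871]
tool_rot: [-0.637, 0.771, -0.0, 0.0]
ft_force: [-2.8, 0.2, 1.3]
grip_width: 0.0153
grasp_force: 60.1
```

{"method": "jog_arm", "body": {
  "motion": [
    {"x": 0,"y": 0.5,"z": 3,"spin": 0,"fingers": 1},
    {"x": 0,"y": 0.5,"z": 6,"spin": 0,"fingers": 1},
    {"x": 0,"y": 0.5,"z": 6,"spin": 0,"fingers": 1}
  ]
}}

```text
clock: 23.88
eef_pos: [0.5786, 0.0154, 0.1859]
tool_rot: [-0.637, 0.771, -0.003, 0.004]
ft_force: [-4.5, -2.0, 18.5]
grip_width: 0.0149
grasp_force: 62.7
```

The foot is down on the stem's shoulders, at about 43 mm. I'll ease off and let go, then grip again.

{"method": "jog_arm", "body": {
  "motion": [
    {"x": 0,"y": 1,"z": -5,"spin": 0,"fingers": 1},
    {"x": 0,"y": 1,"z": -5,"spin": 0,"fingers": 0.4},
    {"x": 0,"y": 1,"z": -5,"spin": 0,"fingers": 0},
    {"x": 0,"y": 1,"z": -5,"spin": 0,"fingers": 0},
    {"x": 0,"y": 1,"z": -5,"spin": 0,"fingers": 0},
    {"x": 0,"y": 1,"z": -5,"spin": 0,"fingers": 0},
    {"x": 0,"y": 1,"z": -5,"spin": 0,"fingers": 0}
  ]
}}

```text
clock: 24.75
eef_pos: [0.5751, 0.0157, 0.1855]
tool_rot: [-0.637, 0.771, 0.0, -0.0]
ft_force: [0.0, -0.9, 0.3]
grip_width: 0.0425
grasp_force: 0.0
```

```bash
python3 - <<'E'
from h import *
from workcell import readout
c=snap("wrist","w18");o=readout.get_obs();e=o["eef_pos"];print(e,o["ft_force"],o["grip_width"],o["grasp_force"])
g=c["pixels"].mean(2).astype(int)
for r in range(170,340,14):print(r,g[r,262:390:5])
# plate corners check
print(np.degrees(o["joint_pos"][5]))
E
```

```text
[0.57504979 0.01573588 0.1855628 ] [-0.07348673 -0.07327693  0.11189135] 0.0427016195717745 0.0
170 [210 194 230 198 160 112 118 122 186 251 249 223 216 238 250 238 105 106
 226 199 207 237 252 213 123 123]
184 [250 251 251 251 250  87 195 244 125  94  96  97  94  80  81 107 196 250
  78  74  73  76 125 133 129 128]
198 [123 123 124 126 126 127 240 179 206 218 221 218 210 187 141  94 173 243
  90 152 201 204 252 208 143  75]
212 [127 213 252 252 252 251 158 134 211 227 229 224 219 192 146 156 170  85
  83  89 195 201 203 156  79  67]
226 [119 133 210 252 251 202 142 142 211 226 229 225 218 193 142 205 212 216
 218 148  81  81  79  77 116 129]
240 [172 110  97  46 138 142 147 174 210 225 229 225 218 193 139 223 244 223
 199  91  78  39  92 108 174 166]
254 [ 97  98  30  20 164 175 175 164 209 224 229 225 218 192 138 137 167 179
 175 177 138  18  39  83  82  23]
268 [ 83  29  18  19 147 171 174 134 122 133 141 141 138 128 106 151 171 172
 172 176 107  17  18  41  83  84]
282 [137  39  19  22 175 176 175 166 121 132 140 141 138 128 106 172 172 174
 179 176 172  18  18  43 138  24]
296 [ 21  42  18 152 165 167 173 173 119 132 140 141 137 128 106 171 178 174
 172 173 178 117  18  43  22  22]
310 [ 26  41  82 176 177 185 181 178 118 132 139 140 137 128 108 169 165 169
 171 172 177 176  43  40  23  23]
324 [ 26  75 133 109  77 116 175 181 115 131 138 139 136 128 108 174 174 173
 177 177 177 178 175  58  22  23]
338 [ 23  22  52  50 163 170 169 172 183 201 138 140 137 128 112 173 171 171
 169 171 167 169 169  22  23  24]
-77.50460431797343
```

Released and standing straight. Regripping the bar, then pressing lightly and turning clockwise to find the square.

{"method": "jog_arm", "body": {
  "motion": [
    {"x": 0,"y": 0,"z": 0,"spin": 0,"fingers": 1},
    {"x": 0,"y": 0,"z": 0,"spin": 0,"fingers": 1},
    {"x": 0,"y": 0,"z": 0,"spin": 0,"fingers": 1},
    {"x": 0,"y": 0,"z": 3,"spin": 4,"fingers": 1},
    {"x": 0,"y": 0,"z": 4,"spin": 8,"fingers": 1},
    {"x": 0,"y": 0,"z": 5,"spin": 12,"fingers": 1},
    {"x": 0,"y": 0,"z": 5,"spin": 16,"fingers": 1},
    {"x": 0,"y": 0,"z": 5,"spin": 16,"fingers": 1}
  ]
}}

```text
clock: 25.8
eef_pos: [0.577, 0.0155, 0.185]
tool_rot: [-0.523, 0.852, -0.002, 0.003]
ft_force: [-0.7, -0.8, 15.8]
grip_width: 0.0149
grasp_force: 60.7
```

{"method": "jog_arm", "body": {
  "motion": [
    {"x": 0,"y": 0,"z": 0,"spin": 5,"fingers": 1},
    {"x": 0,"y": 0,"z": 0,"spin": 10,"fingers": 1},
    {"x": 0,"y": 0,"z": 0,"spin": 15,"fingers": 1},
    {"x": 0,"y": 0,"z": 0,"spin": 20,"fingers": 1}
  ]
}}

```text
clock: 26.3
eef_pos: [0.5771, 0.0154, 0.1851]
tool_rot: [-0.366, 0.931, -0.002, 0.003]
ft_force: [-1.2, -0.7, 15.8]
grip_width: 0.0152
grasp_force: 60.7
```

{"method": "jog_arm", "body": {
  "motion": [
    {"x": 0,"y": 0,"z": 0,"spin": 5,"fingers": 1},
    {"x": 0,"y": 0,"z": 0,"spin": 10,"fingers": 1},
    {"x": 0,"y": 0,"z": 0,"spin": 15,"fingers": 1},
    {"x": 0,"y": 0,"z": 0,"spin": 20,"fingers": 1}
  ]
}}

```text
clock: 26.8
eef_pos: [0.577, 0.0152, 0.185]
tool_rot: [-0.199, 0.98, -0.001, 0.004]
ft_force: [-2.2, -1.8, 15.2]
grip_width: 0.0149
grasp_force: 60.6
```

```bash
python3 - <<'E'
from h import *
from workcell import readout
o=readout.get_obs();print(o["ft_force"],o["ft_torque"],np.degrees(o["joint_pos"]),o["tau"])
c=load("w16");g=cv2.GaussianBlur(c["pixels"],(1,7),0).mean(2).astype(int);print(g[220,298:346]);print(g[300,298:346])
E
```

```text
[-2.24518085 -1.80512885 15.20719458] [-0.45092218  0.71796856  0.13283001] [ 1.55181460e+00  2.27040287e+01  1.00147260e+01  7.68864872e+01
 -6.70547775e-02 -2.13519324e+01] [  0.57320556 -36.28930449  20.58916748  -1.03087552   0.47154369
  -0.49739577]
[ 73  75  83 106 137 162 180 195 203 208 212 216 218 221 224 226 227 227
 227 225 224 223 221 219 216 214 211 209 206 205 203 198 191 184 176 168
 161 153 141 120  94  78  74  73  74  73  73  73]
[ 26  33  39  40  37  38  66  96 102 103 109 117 121 125 127 129 130 131
 133 134 135 135 135 134 134 134 133 132 131 129 129 128 128 127 124 122
 119 116 113 105  85  55  35  37  40  39  34  26]
```

{"method": "jog_arm", "body": {
  "motion": [
    {"x": 0,"y": 0,"z": 0,"spin": 5,"fingers": 1},
    {"x": 0,"y": 0,"z": 0,"spin": 10,"fingers": 1},
    {"x": 0,"y": 0,"z": 0,"spin": 15,"fingers": 1},
    {"x": 0,"y": 0,"z": 0,"spin": 20,"fingers": 1}
  ]
}}

```text
clock: 27.3
eef_pos: [0.5763, 0.0151, 0.1845]
tool_rot: [-0.025, 1.0, -0.001, 0.003]
ft_force: [-1.2, -1.0, -0.4]
grip_width: 0.0151
grasp_force: 58.9
```

```bash
python3 - <<'E'
from h import *
from workcell import readout
o=readout.get_obs();X=R.from_quat(o["tool_rot"]).as_matrix();print(o["eef_pos"],o["ft_force"],o["ft_torque"],np.degrees(o["joint_pos"][5]),np.degrees(np.arctan2(X[1,0],X[0,0])))
E
```

```text
[0.57632191 0.01509542 0.18450023] [-1.21016993 -0.96604022 -0.35942272] [-0.15800874  0.69484156  0.05202996] -1.3455457838219993 -177.10937869798673
```

{"method": "jog_arm", "body": {
  "motion": [
    {"x": 0,"y": 0,"z": 2,"spin": 0,"fingers": 1},
    {"x": 0,"y": 0,"z": 4,"spin": 0,"fingers": 1}
  ]
}}

```text
clock: 27.55
eef_pos: [0.5744, 0.0158, 0.1754]
tool_rot: [-0.027, 1.0, 0.0, -0.001]
ft_force: [-0.0, -0.5, -3.9]
grip_width: 0.0151
grasp_force: 58.9
```

It has dropped over the square. Going to the floor, then turning clockwise.

{"method": "jog_arm", "body": {
  "motion": [
    {"x": 0,"y": 0,"z": 3,"spin": 0,"fingers": 1},
    {"x": 0,"y": 0,"z": 5,"spin": 3,"fingers": 1},
    {"x": 0,"y": 0,"z": 6,"spin": 6,"fingers": 1}
  ]
}}

```text
clock: 27.92
eef_pos: [0.5764, 0.0158, 0.1735]
tool_rot: [0.026, 1.0, 0.0, 0.002]
ft_force: [-2.1, -0.1, 15.2]
grip_width: 0.0153
grasp_force: 61.4
```

{"method": "jog_arm", "body": {
  "motion": [
    {"x": 0,"y": 0,"z": -3,"spin": 8,"fingers": 1},
    {"x": 0,"y": 0,"z": -3,"spin": 16,"fingers": 1},
    {"x": 0,"y": 0,"z": -3,"spin": 24,"fingers": 1},
    {"x": 0,"y": 0,"z": -3,"spin": 32,"fingers": 1},
    {"x": 0,"y": 0,"z": -3,"spin": 40,"fingers": 1},
    {"x": 0,"y": 0,"z": -3,"spin": 48,"fingers": 1},
    {"x": 0,"y": 0,"z": -3,"spin": 56,"fingers": 1},
    {"x": 0,"y": 0,"z": -3,"spin": 62,"fingers": 1}
  ]
}}

```text
clock: 28.92
eef_pos: [0.5758, 0.0159, 0.1738]
tool_rot: [0.538, 0.843, 0.0, 0.001]
ft_force: [0.9, -0.3, 1.3]
grip_width: 0.0149
grasp_force: 59.4
```

```bash
cat > st.py <<'E'
from h import *
from workcell import readout
o=readout.get_obs();X=R.from_quat(o["tool_rot"]).as_matrix();print(o["eef_pos"],o["ft_force"].round(1),o["ft_torque"].round(3),np.degrees(o["joint_pos"][5]).round(1),np.degrees(np.arctan2(X[1,0],X[0,0])).round(1),o["clock"],o["grip_width"])
E
python3 st.py
```

```text
[0.57583799 0.01588071 0.17384158] [ 0.9 -0.3  1.3] [ 0.044 -0.253  0.175] 66.7 114.9 28.925 0.01494306768488504
```

{"method": "jog_arm", "body": {
  "motion": [
    {"x": 0,"y": 0,"z": 0,"spin": 7,"fingers": 1},
    {"x": 0,"y": 0,"z": 0,"spin": 14,"fingers": 1},
    {"x": 0,"y": 0,"z": 0,"spin": 20,"fingers": 1},
    {"x": 0,"y": 0,"z": 0,"spin": 24,"fingers": 1}
  ]
}}

```text
clock: 29.42
eef_pos: [0.576, 0.0157, 0.1738]
tool_rot: [0.701, 0.713, 0.001, 0.001]
ft_force: [1.1, -0.4, 1.2]
grip_width: 0.0151
grasp_force: 59.4
```

```bash
python3 st.py
```

```text
[0.57602636 0.01570646 0.17383036] [ 1.1 -0.4  1.2] [-0.13  -0.355  0.131] 90.6 91.0 29.425 0.015060393636957551
```

{"method": "jog_arm", "body": {
  "motion": [
    {"x": 0,"y": 0,"z": 0,"spin": 4,"fingers": 1},
    {"x": 0,"y": 0,"z": 0,"spin": 8,"fingers": 1},
    {"x": 0,"y": 0,"z": 0,"spin": 8,"fingers": 1}
  ]
}}

```text
clock: 29.8
eef_pos: [0.5759, 0.0157, 0.1739]
tool_rot: [0.748, 0.664, 0.001, 0.001]
ft_force: [1.5, 0.1, 0.8]
grip_width: 0.0146
grasp_force: 59.5
```

```bash
python3 st.py
```

```text
[0.57589334 0.01573007 0.17385095] [1.5 0.1 0.8] [-0.259 -0.45   0.486] 98.4 83.2 29.8 0.014611219191346076
```

The torque rises to 0.49 N m, so the stop is reached. A little more to confirm, then unload and draw out.

{"method": "jog_arm", "body": {
  "motion": [
    {"x": 0,"y": 0,"z": 0,"spin": 4,"fingers": 1},
    {"x": 0,"y": 0,"z": 0,"spin": 4,"fingers": 1},
    {"x": 0,"y": 0,"z": 0,"spin": 4,"fingers": 1}
  ]
}}

```text
clock: 30.18
eef_pos: [0.5756, 0.0157, 0.1739]
tool_rot: [0.771, 0.637, 0.0, 0.0]
ft_force: [1.9, -1.4, 1.7]
grip_width: 0.0151
grasp_force: 59.7
```

```bash
python3 st.py
```

```text
[0.57562914 0.01569682 0.17386049] [ 1.9 -1.4  1.7] [-0.278 -0.617  0.656] 102.4 79.2 30.175 0.015102864141648619
```

{"method": "jog_arm", "body": {
  "motion": [
    {"x": 0,"y": 0,"z": 0,"spin": -6,"fingers": 1},
    {"x": 0,"y": 0,"z": 0,"spin": -13,"fingers": 1},
    {"x": 0,"y": 0,"z": -10,"spin": -13,"fingers": 1},
    {"x": 0,"y": 0,"z": -30,"spin": -13,"fingers": 1},
    {"x": 0,"y": 0,"z": -55,"spin": -13,"fingers": 1},
    {"x": 0,"y": 0,"z": -80,"spin": -13,"fingers": 1},
    {"x": 0,"y": 0,"z": -110,"spin": -13,"fingers": 1},
    {"x": 0,"y": 0,"z": -115,"spin": -13,"fingers": 1}
  ]
}}

```text
clock: 31.18
eef_pos: [0.5753, 0.0159, 0.2905]
tool_rot: [0.695, 0.719, 0.001, 0.001]
ft_force: [0.4, 0.2, -1.8]
grip_width: 0.0148
grasp_force: 60.1
```

```bash
python3 st.py; python3 - <<'E'
from h import *
from workcell import readout
o=readout.get_obs();print(tool(np.array([.490,.207,.2])-o["eef_pos"],o).round(1))
E
```

```text
[0.5753214  0.0158658  0.29051709] [ 0.4  0.2 -1.8] [ 0.007 -0.043 -0.008] 89.6 92.0 31.175 0.014779508167379284
[193.9 -78.9  90.4]
```

{"method": "jog_arm", "body": {
  "motion": [
    {"x": 25,"y": -10,"z": 0,"spin": 0,"fingers": 1},
    {"x": 70,"y": -28,"z": 0,"spin": 0,"fingers": 1},
    {"x": 115,"y": -47,"z": 0,"spin": 0,"fingers": 1},
    {"x": 160,"y": -65,"z": 0,"spin": 0,"fingers": 1},
    {"x": 194,"y": -79,"z": 0,"spin": 0,"fingers": 1},
    {"x": 194,"y": -79,"z": 0,"spin": 0,"fingers": 1},
    {"x": 194,"y": -79,"z": 20,"spin": 0,"fingers": 1},
    {"x": 194,"y": -79,"z": 40,"spin": 0,"fingers": 1}
  ]
}}

```text
clock: 32.17
eef_pos: [0.4887, 0.2058, 0.2471]
tool_rot: [0.695, 0.719, -0.001, -0.0]
ft_force: [-0.7, -0.1, -2.8]
grip_width: 0.0148
grasp_force: 60.1
```

{"method": "jog_arm", "body": {
  "motion": [
    {"x": 0,"y": 0,"z": 25,"spin": 0,"fingers": 1},
    {"x": 0,"y": 0,"z": 50,"spin": 0,"fingers": 1},
    {"x": 0,"y": 0,"z": 70,"spin": 0,"fingers": 1},
    {"x": 0,"y": 0,"z": 85,"spin": 0,"fingers": 1},
    {"x": 0,"y": 0,"z": 93,"spin": 0,"fingers": 1},
    {"x": 0,"y": 0,"z": 93,"spin": 0,"fingers": 1}
  ]
}}

```text
clock: 32.92
eef_pos: [0.4888, 0.2063, 0.1551]
tool_rot: [0.694, 0.72, -0.001, -0.0]
ft_force: [0.9, -0.0, -3.1]
grip_width: 0.0154
grasp_force: 60.0
```

{"method": "jog_arm", "body": {
  "motion": [
    {"x": 0,"y": 0,"z": 3,"spin": 0,"fingers": 1},
    {"x": 0,"y": 0,"z": 6,"spin": 0,"fingers": 1},
    {"x": 0,"y": 0,"z": 8,"spin": 0,"fingers": 1},
    {"x": 0,"y": 0,"z": 8,"spin": 0,"fingers": 1}
  ]
}}

```text
clock: 33.42
eef_pos: [0.4897, 0.2071, 0.1489]
tool_rot: [0.694, 0.72, 0.001, 0.0]
ft_force: [-1.8, -0.1, 4.1]
grip_width: 0.0152
grasp_force: 61.0
```

{"method": "jog_arm", "body": {
  "motion": [
    {"x": 0,"y": 0,"z": -1,"spin": 0,"fingers": 1},
    {"x": 0,"y": 0,"z": -1,"spin": 0,"fingers": 0.5},
    {"x": 0,"y": 0,"z": -1,"spin": 0,"fingers": 0.2},
    {"x": 0,"y": 0,"z": -1,"spin": 0,"fingers": -0.2},
    {"x": 0,"y": 0,"z": -1,"spin": 0,"fingers": -0.2}
  ]
}}

```text
clock: 34.05
eef_pos: [0.4891, 0.2067, 0.1485]
tool_rot: [0.694, 0.72, -0.0, -0.0]
ft_force: [-0.0, -0.6, -0.6]
grip_width: 0.0513
grasp_force: 0.0
```

```bash
python3 st.py;python3 - <<'E'
from h import *
c=snap("wrist","w20");g=c["pixels"].mean(2).astype(int)
for r in range(150,350,18):print(r,g[r,250:400:6])
E
```

```text
[0.48908842 0.20672195 0.14851432] [-0.  -0.6 -0.6] [ 0.017  0.003 -0.058] 110.8 92.1 34.05 0.05128804671325352
150 [103 107 104 100  98 100 100  99  99  77  75  75  75  75  75  73  95 164
 165 167 167 175 168 168 176]
168 [ 83 159 173 173 104 103  97 122 121 149 146 109  92 233 245 147 145 134
 207 170 171 174 173 172 163]
186 [ 91  94 170 170 166 126  74  91 237  89 102 103 104  97  94 142 143 142
  71  70 224 175 170 167 166]
204 [122 165 168 174 172 179  68  71  75 120 132 134 130 123 107 123  74  73
  72  71 120 172 172 174 170]
222 [170 168 165 169 171 163 119  72  74 120 132 134 130 123 105  77  73  74
  71 125 177 169 163 167 166]
240 [169 143 118 107 174 175 171 170 170 119 131 135 130 123 103 104 190 190
 168 167 172 106 119 171 172]
258 [ 79  79  20  17 170 178 180 176 171 118 131 135 130 123 101 173 169 172
 169 166 144  18  21  79  76]
276 [ 99  21  18  16 161 169 170 169 166 118 130 135 130 123 101 200 202 198
 184 126 105  16  18  24 101]
294 [ 19  37  16 133 169 167 165 165 165 115 130 135 130 123 100 118 117 117
 117 109  58  25  18  39  22]
312 [ 23  29  87 163 164 155 160 155 157 160 205 229 226 218 148  53  42  48
  50  50  53  52  22  25  23]
330 [ 21  21 155 168 172 170 174 171 174 155 203 225 223 213 136  50  51  51
  51  52  51  54  45  21  22]
348 [22 22 22 23 21 22 22 21 22 20 22 22 22 20 20 21 21 21 22 20 21 24 22 22
 22]
```

The key stands straight and free between the open fingers. Retracting straight up.

{"method": "jog_arm", "body": {
  "motion": [
    {"x": 0,"y": 0,"z": 0,"spin": 0,"fingers": -0.7},
    {"x": 0,"y": 0,"z": -15,"spin": 0,"fingers": -0.8},
    {"x": 0,"y": 0,"z": -45,"spin": 0,"fingers": -0.8},
    {"x": 0,"y": 0,"z": -80,"spin": 0,"fingers": -0.8},
    {"x": 0,"y": 0,"z": -120,"spin": 0,"fingers": -0.8},
    {"x": 0,"y": 0,"z": -150,"spin": 0,"fingers": -0.8},
    {"x": 0,"y": 0,"z": -150,"spin": 0,"fingers": -0.8}
  ]
}}

```text
clock: 34.98
eef_pos: [0.4906, 0.2074, 0.3026]
tool_rot: [0.694, 0.72, 0.003, 0.001]
ft_force: [-0.2, -0.6, -0.6]
grip_width: 0.0768
grasp_force: 0.0
```

```bash
python3 st.py;python3 - <<'E'
from h import *
from workcell import readout
c=snap("wrist","w21");T=R.from_quat(readout.get_obs()["tool_rot"]).as_matrix()[:,0]*.045
B=np.array([.489,.2067,.202]);print(proj(c,[B-T,B,B+T]).round())
g=c["pixels"].mean(2).astype(int)
for r in range(130,290,12):print(r,g[r,270:376:5])
E
```

```text
[0.4905888  0.20737257 0.30260926] [-0.2 -0.6 -0.6] [0.042 0.058 0.033] 110.8 92.1 34.975 0.07681716196118325
[[319. 234.]
 [319. 190.]
 [319. 142.]]
130 [162 162 161 103  93  92  96 100  95  92 102 106 129 159 157 158 155 162
 163 161 163 165]
142 [153 168 161  98  91  93  92 134 170 170 173 234 228 183 150 159 162 161
 160 159 161 158]
154 [ 80 124 161 132  98 112 177 141 105 155 156 109 182 140 139  97 162 160
 159 160 154 156]
166 [ 86 128 165 158 148  98  81 220 132 205 187 104 137 136 127  66 173 161
 157 157 158 162]
178 [154 158 156 159 160 129  66  65 123 209 229 140  75  69  68  83 174 157
 158 163 157 158]
190 [159 158 157 161 157 154 153 191 133 209 228 150  75 144 178 160 159 160
 159 157 155 158]
202 [158 157 163 164 163 161 160 163 136 209 226 143 164 160 161 159 159 162
 162 166 163 162]
214 [156 160 159 165 168 169 165 161 140 208 224 160 164 159 162 160 157 153
 153 160 162 157]
226 [161 159 159 156 158 162 162 162 138 206 221 157 187 195 192 165 112 108
 104 103 100  96]
238 [154 162 163 156 151 158 158 156 161 164 149 184 114 111 112 107  70  40
  41  42  43  45]
250 [149 158 155 159 160 159 154 159 155 117 105 111 106  41  47  48  49  48
  50  53  53  54]
262 [161 158 161 160 157 160 163 163 163 100 110  49  46  47  48  48  57  93
 107 102 109 108]
274 [162 163 160 161 159 162 161 160 156  99  83  46  48  52 103 106 106 113
 199 245 245 118]
286 [162 157 160 157 159 157 157 153 157 115 133  48  65 108 122 232 245 158
  84  87 109 142]
```

The bar is exactly where an upright key puts it (centre column 319, rows about 150–232), and the arm touches nothing.

```bash
python3 -c "
from workcell import bot
print(bot.job_done())"
```

```text
the job is handed in; nothing more can be done
None
```

I handed the job in at about 35 s on the robot's clock. The stem was turned clockwise until the torque rose to 0.66 N m, against about 0.1 N m to turn it. The key was left standing upright in the steel pot with the arm clear, and the hand-in call gave no verdict.

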